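Turn out the guest soaps and lay them in the tray

ROBOT

A 6-joint arm with a two-finger parallel gripper is mounted at the origin on the work surface; the furniture and walls round the work are solid. World frame = base frame: x ahead of the robot, y to its left, z up, the work surface at z = 0. Lengths are in m, angles in rad, forces in N, time in s.
With the tool pointing down it reaches from about 0.4 to 0.825 m from the base axis. Payload 7 kg.
Tool frame: the origin (TCP) lies on the centre line of the jaws, within the pads' length; the fingertips stand tip_reach ahead of it and the grasp point (between the pads) is the TCP (tip_reach is the distance from the TCP to the fingertips, in m); z points along the fingers, y is the line along which they close (so a half turn about z gives the same grasp; the last joint's range is limited). The gripper opens to 88 mm and grips with 3 to 60 N. Pads are 19 mm wide; open, the fingers measure 130 mm over their backs; the gripper's body (78 mm by 193 mm) begins 47 mm behind the grasp point.
Start: joints at [-0.859, 0.359, 0.012, 0, -1.224, -0.288], TCP at [0.278, -0.615, 0.246] pointing down, gripper open.
Joint ranges: [-3.07, 3.07], [-1.43, 2.12], [-1.02, 1.25], [-3.03, 1.67], [-3.05, -0], [-3.03, 3.03]. Speed limits (rad/s): [2.39, 2.39, 3.01, 3.14, 3.14, 3.14].

INTERFACE

Orientations are given as [roll, pitch, yaw] about the fixed x, y, z axes, in that order (R = Rz(yaw) Ry(pitch) Rx(roll)).
In Python, from station import get_state, grab_frame, calibration, job_done, find_in, mark_of, tip_reach gives the robot as it stands.
- The arm moves only by the shell command python3 -m handwheel 'ROWS' [OPENING] [FORCE]. ROWS is JSON, a list of rows, each an object with "delta_pos": the shift along the world's x, y, z in units of 30 mm (1.0 is 30 mm), a list of three; "dr": the turn, a rotation vector about the world's x, y, z in degrees, a list of three. In form: [{"delta_pos": [tx, ty, tz], "dr": [rx, ry, rz]}, ...]. A call has 1 to 10 rows; each row shifts and turns the commanded pose from where the row before left it; what a row does not reach is not made up. A row lasts 1/10 s, in which the tool goes at most 50 mm and 8.59 degrees, less where a joint would pass 70% of its speed; a pose out of reach is approached as far as the arm can. A call is refused whole if a number of a shift passes 1 or a number of a turn 8.59, either way. A call with a gripper value outside its range is refused whole. OPENING is the closure, from -1 (fully open) to 1 (shut), set as the call begins (- or left out, the last holds). The fingers move at their own pace and stop on an object; FORCE is the grip in N (left out, the last holds). Time passes only in rows, so rows that do not move let the fingers close. It gives the time, the measured TCP pose, the force, the opening and the grip force at its end, in the units of the state.
- get_state(): the state, without advancing time (a new reading comes with each control period).
- grab_frame(name): name is "scene" or "top" or "wrist"; returns the picture (400x640x3 uint8, red, green, blue); there is no depth.
- calibration(name): a dict with "fx", "fy", "cx", "cy" (pixels), "extrinsics" (4x4, takes a point from world to camera coordinates). Camera axes: x right, y down, z forward; pixel columns grow to the right and rows downward; lengths in m; the calibration is good to about 2 mm. The wrist camera is an equidistant fisheye: a pixel r from the principal point sees the ray r / f radians off the axis. A picture is of the moment at which its call begins: read the wrist's pose just before it. calibration takes no time and is no camera call; for the wrist camera it gives the pose at the moment of the call.
- job_done(): hands the job in; it is judged then, once.
Trained networks look in the newest picture that a camera, given by its name, has taken for a name from the list of things; names that differ only in an ending like _2 or _b are one class to them, and where a whole thing is asked for, a point or a joint stands for the part that bears it (a point fixed in the world has none). Each returns a list of dicts, best first, with "conf" (0 to 1); they miss things now and then, are a little off and sometimes report something else, mostly with a low value. They report only what shows in the picture. A call takes as long as a camera call. They do not tell look-alikes from the thing itself.
- find_in(camera, query): "location" ([column, row] in pixels, amid what is visible of it).
- mark_of(camera, query): "location" ([column, row] in pixels: a listed point, or the origin of a listed thing).
The state is a dict: "t": time; "q": joint angles; "qd": joint speeds; "joint_efforts": joint torques, N m; "eef_pos": TCP position; "ee_rot": TCP orientation; "force": force on the tool from outside, world axes, zero at the start; "moment": the same for the moment, N m; "width": finger opening in m; "gripper_force": force on a finger pad.
Only numpy, scipy, OpenCV 4.12 (cv2) and the standard library are available. Lean on these libraries where they do the work, as an engineer would, in place of code of your own. Each camera call takes 0.05 s, during which the arm holds its last target. There are 200 camera calls.

TASK

Turn the soap mould upside down on the table by its bar and rap it there until every soap in it has dropped out onto the table; a mould may hold two, three or four. Then stand the empty mould on its long edge on the table, bar uppermost, to dry, and lay each soap flat in the nest of its own shape on the wooden tray, without knocking the other things about.

Things in the scene. Friction and masses are not known exactly. Their poses are not given: they have to be found in the camera images.
- mould: Grey plastic soap mould, 86 mm (its x) by 248 mm (its y), 50 mm high, 0.4 kg, with a bar along its -x side. Origin at the centre of its underside, z out of its open face. Four shaped pockets in a row at x = 0: round y = -85, square y = -23, hexagon y = +40, oblong y = +95 mm; floors 8 mm above the underside; soaps have 2.5 mm of play and lie 10 mm below the rim, out of reach of fingers.
- mould_rim (a point): Middle of the mould's edge opposite the bar, at rim height (x = +43 mm, z = 50 mm in the mould's frame; axes as the mould's). The turned-over mould can rest on this rim while its bar side is raised 3 to 5 cm and let fall or slapped down: each such knock folds the lips further, till the soaps drop. Raise the mould off bar side first: freed soaps stay lying on the table.
- mould_bar (a point): Middle of the bar: a wooden sleeve 16 mm thick, 94 mm long along the mould's y, 93 mm from its centre to -x, 25 mm above the table with the mould face up or down; 42 mm free behind it. It turns on its axle with light drag: a mould lifted by it hangs below (lowest edge 136 mm below the bar). Turn it over with the gripper down: stand that edge (flat, 50 mm deep) on the table, push over.
- soap_round: Cream soap, a round cake 54 mm in diameter, 32 mm thick (its z), 70 g, same top and bottom. Origin at its centre (16 mm above the table when flat). Starts in its pocket, axes as the mould's, centre 24 mm above its underside, or is absent. Stiff rubber lips over its +y and -y edges hold it in the upside-down mould till sharp knocks fold them out.
- soap_square: Cream soap, a square cake 48 x 48 mm (sides across its x and y), 32 mm thick (its z), 70 g, same top and bottom. Origin at its centre (16 mm above the table when flat). Starts in its pocket, axes as the mould's, centre 24 mm above its underside, or is absent. Stiff rubber lips over its +y and -y edges hold it in the upside-down mould till sharp knocks fold them out.
- soap_hex: Cream soap, a six-sided cake 46 mm across its flats (two face its +x and -x), 32 mm thick (its z), 70 g, same top and bottom. Origin at its centre (16 mm above the table when flat). Starts in its pocket, axes as the mould's, centre 24 mm above its underside, or is absent. Stiff rubber lips over its +y and -y edges hold it in the upside-down mould till sharp knocks fold them out.
- soap_oblong: Cream soap, an oblong cake 60 mm (its x) by 36 mm (its y), 32 mm thick (its z), 70 g, same top and bottom. Origin at its centre (16 mm above the table when flat). Starts in its pocket, axes as the mould's, centre 24 mm above its underside, or is absent. Stiff rubber lips over its +y and -y edges hold it in the upside-down mould till sharp knocks fold them out.
- rack: Loose flat wooden tray, 186 (its x) x 166 (its y) mm, board 5 mm thick, 0.7 kg, with four nests, each a low rim 3 mm thick standing 7 mm above the board (12 mm above the table), in the outline of one soap with 3 mm of play all round. Origin at the centre of its underside, z up.
- nest_round (a point): Centre of the round nest on the wooden tray's board, at x = -46, y = +40 mm in the tray's frame, 5 mm above the table. A soap seated in it has its centre 16 mm above this point.
- nest_square (a point): Centre of the square nest on the wooden tray's board, at x = +46, y = -40 mm in the tray's frame, 5 mm above the table. Its sides are parallel to the tray's. A soap seated in it has its centre 16 mm above this point.
- nest_hex (a point): Centre of the hexagonal nest on the wooden tray's board, at x = -46, y = -40 mm in the tray's frame, 5 mm above the table. Two of its flats face the tray's +x and -x. A soap seated in it has its centre 16 mm above this point.
- nest_oblong (a point): Centre of the oblong nest on the wooden tray's board, at x = +46, y = +40 mm in the tray's frame, 5 mm above the table. Its long side lies along the tray's x. A soap seated in it has its centre 16 mm above this point.
- mug_tea: Bystander: mug, 82x114x91 mm, origin under its base.
- glass_water: Bystander: drinking glass, 81x81x86 mm, origin under its base.
- tape_roll: Bystander: roll of tape lying flat, 100x98x25 mm, origin under it.
Not all that is in view belongs to the job. What is shaped like the soap_oblong but orange or pink is not meant.

How it is judged:
By the outcome, as a careful person would: the job done as asked, in the order asked, and still so for the second after the job is handed in, with the robot touching nothing.
Of soap_round, soap_square, soap_hex, soap_oblong only 2 to 4 are there at a start; the rules pass over those that are not, and their reading is None.
At some moment in a run one of rack may be knocked a few centimetres aside while the robot is not near it.
Once in a run the grip may slacken for a moment while it holds something.
It also fails if it takes over 210 s, if anything falls off the work surface, if the arm or the gripper's body presses on something with over 40 N, if the wrist force passes 120 N, or if a joint passes its speed limit or range.

## Working session

There is one attempt and no reset: what is moved stays moved. The work goes in short steps, Python scripts to look and compute and a shell command to move; the robot and the scene stay as the last step left them, time stands still between calls to the robot, and variables do not carry over. Pictures are saved under pics/ and viewed, at most 14 in all, crops included, and the job is handed in when it is done.

```bash
ls; mkdir -p pics
cat > h.py <<'E'
import numpy as np,cv2
from station import *
def pix2w(cam,uv,z):
    c=calibration(cam);E=np.array(c["extrinsics"]);R,t=E[:3,:3],E[:3,3]
    x=(uv[0]-c["cx"])/c["fx"];y=(uv[1]-c["cy"])/c["fy"]
    if cam=="wrist":
        r=np.hypot(x,y);d=np.array([x/r*np.sin(r),y/r*np.sin(r),np.cos(r)]) if r>1e-9 else np.array([0,0,1.])
    else: d=np.array([x,y,1.])
    d=R.T@d;o=-R.T@t
    return o+d*(z-o[2])/d[2]
def w2pix(cam,p):
    c=calibration(cam);E=np.array(c["extrinsics"]);q=E[:3,:3]@np.array(p)+E[:3,3]
    if cam=="wrist":
        th=np.arctan2(np.hypot(q[0],q[1]),q[2]);n=np.hypot(q[0],q[1]);k=th/n
        return np.array([c["fx"]*q[0]*k+c["cx"],c["fy"]*q[1]*k+c["cy"]])
    return np.array([c["fx"]*q[0]/q[2]+c["cx"],c["fy"]*q[1]/q[2]+c["cy"]])
def save(cam,name,crop=None,s=1):
    im=grab_frame(cam)
    if crop: a,b,c,d=crop;im=im[b:d,a:c]
    if s!=1: im=cv2.resize(im,None,fx=s,fy=s,interpolation=cv2.INTER_CUBIC)
    cv2.imwrite("pics/"+name,im[:,:,::-1])
E
python3 - <<'E'
from h import *
np.set_printoptions(precision=4,suppress=True)
save("scene","s0.png");save("top","t0.png")
print(tip_reach() if callable(tip_reach) else tip_reach)
s=get_state();print(s)
Z=dict(mould=0,mould_bar=.025,mould_rim=.05,rack=0,nest_round=.005,nest_square=.005,nest_hex=.005,nest_oblong=.005,soap_round=.024,soap_square=.024,soap_hex=.024,soap_oblong=.024,mug_tea=0,glass_water=0,tape_roll=0)
for n,z in Z.items():
    for d in mark_of("top",n)[:3]: print(n,np.round(d["conf"],2),np.round(d["location"],1),np.round(pix2w("top",d["location"],z),3))
E
```

```text
pics
0.019
{'t': 0.1, 'q': array([-0.8589,  0.3593,  0.0112, -0.0003, -1.2241, -0.2881]), 'qd': array([-0.0004, -0.0023,  0.0026,  0.0008, -0.0004, -0.0002]), 'joint_efforts': array([ -0.0004, -58.4165,  29.375 ,   7.0154,   0.0101,  -0.    ]), 'eef_pos': array([ 0.2774, -0.6149,  0.2447]), 'ee_rot': array([ 3.1401, -0.0001, -2.7179]), 'force': array([-0.3232,  0.0664, -0.8727]), 'moment': array([ 0.0287,  0.042 , -0.0538]), 'gripper_force': 0.0, 'width': 0.08750812806266701}
mould 0.55 [273.4 188.5] [0.567 0.168 0.   ]
mould 0.2 [288. 111.] [0.802 0.123 0.   ]
mould_bar 0.57 [266.3 218.9] [0.475 0.186 0.025]
mould_rim 0.75 [274.4 173.9] [0.604 0.159 0.05 ]
mould_rim 0.35 [240.  179.1] [0.59  0.259 0.05 ]
rack 0.71 [379.8 189.5] [ 0.56  -0.149  0.   ]
rack 0.26 [273.1 173.9] [0.611 0.169 0.   ]
nest_round 0.97 [362.3 202.2] [ 0.523 -0.096  0.005]
nest_round 0.51 [288.6 108.1] [0.81  0.121 0.005]
nest_hex 0.89 [383.5 206.6] [ 0.509 -0.159  0.005]
nest_oblong 0.78 [370.2 172.1] [ 0.612 -0.121  0.005]
soap_square 0.84 [279.6 186.8] [0.569 0.147 0.024]
soap_square 0.71 [271.  189.5] [0.562 0.172 0.024]
soap_oblong 0.67 [346.3 258.8] [ 0.357 -0.046  0.024]
soap_oblong 0.54 [236.3 181.5] [0.586 0.275 0.024]
soap_oblong 0.52 [291.9 268. ] [0.332 0.112 0.024]
mug_tea 0.67 [269.  217.7] [0.48  0.181 0.   ]
glass_water 0.61 [423.9 273.2] [ 0.313 -0.273  0.   ]
glass_water 0.25 [279.8 186.1] [0.574 0.149 0.   ]
tape_roll 0.67 [290.9 109. ] [0.808 0.114 0.   ]
```

View pics/s0.png

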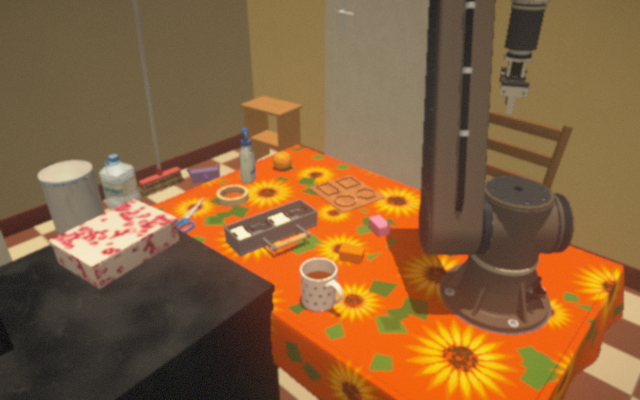

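Run:
```python
import cv2
im=cv2.imread("pics/t0.png")[70:310,180:480]
cv2.imwrite("pics/t0c.png",cv2.resize(im,None,fx=2.5,fy=2.5,interpolation=cv2.INTER_CUBIC))
```

```text
(no output)
```

View pics/t0c.png

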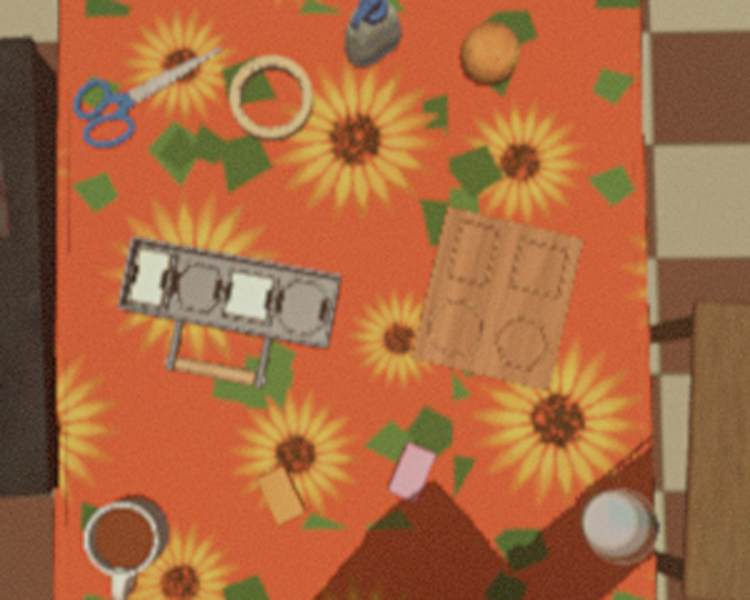

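The scene: the mould is at top px (273,188) and holds two cream soaps, an oblong (240,181) and a square (279,188). Its round (301,194) and hex (260,185) pockets are empty. The rack is at (380,189).

Possible confusions are the orange oblong (293,269), the pink oblong (345,259) and the plain tape ring (289,109). I choose the soaps in the mould. The bar is at px (266,219), on the robot's side.

I'll move above the bar and check from close.

```bash
R='{"delta_pos":[0.235,0.988,0],"dr":[0,0,2.04]}'; 
python3 -m handwheel '[{"delta_pos":[0.235,0.988,0],"dr":[0,0,2.04]},{"delta_pos":[0.235,0.988,0],"dr":[0,0,2.04]},{"delta_pos":[0.235,0.988,0],"dr":[0,0,2.04]},{"delta_pos":[0.235,0.988,0],"dr":[0,0,2.04]},{"delta_pos":[0.235,0.988,0],"dr":[0,0,2.04]},{"delta_pos":[0.235,0.988,0],"dr":[0,0,2.04]},{"delta_pos":[0.235,0.988,0],"dr":[0,0,2.04]},{"delta_pos":[0.235,0.988,0],"dr":[0,0,2.04]},{"delta_pos":[0.235,0.988,0],"dr":[0,0,2.04]}]'
python3 -m handwheel '[{"delta_pos":[0.235,0.988,0],"dr":[0,0,2.04]},{"delta_pos":[0.235,0.988,0],"dr":[0,0,2.04]},{"delta_pos":[0.235,0.988,0],"dr":[0,0,2.04]},{"delta_pos":[0.235,0.988,0],"dr":[0,0,2.04]},{"delta_pos":[0.235,0.988,0],"dr":[0,0,2.04]},{"delta_pos":[0.235,0.988,0],"dr":[0,0,2.04]},{"delta_pos":[0.235,0.988,0],"dr":[0,0,2.04]},{"delta_pos":[0.235,0.988,0],"dr":[0,0,2.04]},{"delta_pos":[0.235,0.988,0],"dr":[0,0,2.04]}]'
python3 -m handwheel '[{"delta_pos":[0.235,0.988,0],"dr":[0,0,2.04]},{"delta_pos":[0.235,0.988,0],"dr":[0,0,2.04]},{"delta_pos":[0.235,0.988,0],"dr":[0,0,2.04]},{"delta_pos":[0.235,0.988,0],"dr":[0,0,2.04]},{"delta_pos":[0.235,0.988,0],"dr":[0,0,2.04]},{"delta_pos":[0.235,0.988,0],"dr":[0,0,2.04]},{"delta_pos":[0.235,0.988,0],"dr":[0,0,2.04]},{"delta_pos":[0.235,0.988,0],"dr":[0,0,2.04]},{"delta_pos":[0,0,0],"dr":[0,0,2.04]},{"delta_pos":[0,0,0],"dr":[0,0,0]}]'
python3 - <<'E'
from h import *
save("wrist","w0.png")
np.set_printoptions(precision=4,suppress=True)
s=get_state();print(s['eef_pos'],s['ee_rot'])
for n,z in dict(mould=0,mould_bar=.025,mould_rim=.05,soap_square=.024,soap_oblong=.024).items():
    for d in mark_of("wrist",n)[:2]: print(n,np.round(d["conf"],2),np.round(d["location"],1),np.round(pix2w("wrist",d["location"],z),3))
E
```

```text
t: 1.75
eef_pos: [0.3411, -0.3474, 0.2458]
ee_rot: [-3.141, 0.0, -2.396]
force: [0.1, 0.2, 0.1]
width: 0.0875
gripper_force: 0.0
t: 2.65
eef_pos: [0.4046, -0.0805, 0.2459]
ee_rot: [-3.141, 0.001, -2.075]
force: [0.7, 0.0, 0.2]
width: 0.0877
gripper_force: 0.0
t: 3.65
eef_pos: [0.4608, 0.1561, 0.2454]
ee_rot: [3.141, -0.0, -1.755]
force: [0.1, -0.6, -0.5]
width: 0.0878
gripper_force: 0.0
[0.4607 0.1555 0.2454] [ 3.1413 -0.0003 -1.7566]
mould_bar 0.83 [311.1 203.8] [0.475 0.189 0.025]
mould_bar 0.27 [240.9 266.3] [0.585 0.258 0.025]
mould_rim 0.81 [195.  208.1] [0.611 0.161 0.05 ]
mould_rim 0.7 [241.6 267.8] [0.575 0.248 0.05 ]
soap_square 0.85 [234.1 182.7] [0.563 0.145 0.024]
soap_oblong 0.96 [369.9   2.6] [ 0.361 -0.039  0.024]
soap_oblong 0.84 [412.8 119.7] [0.336 0.109 0.024]
```

View pics/w0.png

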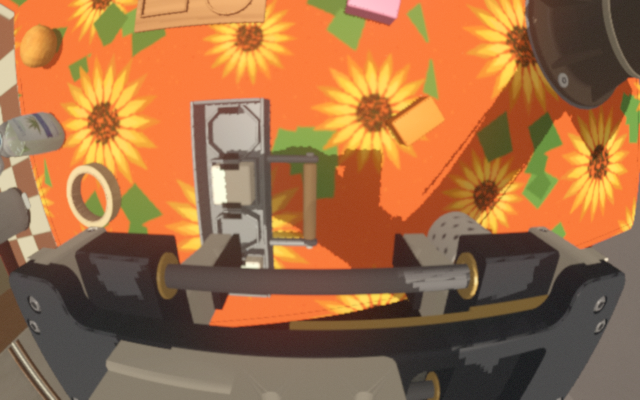

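The wrist view shows the bar running from about (312,156) to (309,243), with the mould to its left. The square soap is at (234,183). I'll work out the bar axis.

Run:
```python
from h import *
np.set_printoptions(precision=4,suppress=True)
a=pix2w("wrist",(312,157),.025);b=pix2w("wrist",(309,243),.025);print(a,b,(a+b)/2,np.linalg.norm(a-b),np.degrees(np.arctan2(-(b-a)[0],(b-a)[1])))
p=pix2w("wrist",(194,101),.05);q=pix2w("wrist",(269,98),.05);print(p,q,np.degrees(np.arctan2((p-q)[1],(p-q)[0])),np.linalg.norm(p-q))
f=lambda x,y:np.array([180+x/2.5,70+y/2.5])
c=[pix2w("top",f(*k),.05) for k in [(135,238),(341,277),(330,348),(121,308)]];print(np.array(c))
d=c[0]-c[1];print(np.degrees(np.arctan2(-d[0],d[1])));d=c[3]-c[2];print(np.degrees(np.arctan2(-d[0],d[1])),np.mean(c,0))
```

```text
[0.4628 0.1327 0.025 ] [0.4874 0.2399 0.025 ] [0.4751 0.1863 0.025 ] 0.10992179887713353 -12.950996476539736
[0.5793 0.0389 0.05  ] [0.4947 0.0566 0.05  ] -11.814074527883818 0.08636195282370622
[[0.6311 0.2768 0.05  ]
 [0.5826 0.0379 0.05  ]
 [0.5007 0.0513 0.05  ]
 [0.5496 0.2927 0.05  ]]
-11.471947180576516
-11.457586089795578 [0.566  0.1647 0.05  ]
```

Two measurements agree: yaw is about -11.7° and the bar is at (0.475, 0.185). The gripper opening needs to be about 40 mm so the finger fits between bar and mould. Descending and gripping.

```bash
python3 -m handwheel '[{"delta_pos":[0.24,0.48,-0.7],"dr":[0,0,-0.6]},{"delta_pos":[0.24,0.48,-0.7],"dr":[0,0,-0.5]},{"delta_pos":[0,0,-0.8],"dr":[0,0,0]},{"delta_pos":[0,0,-0.8],"dr":[0,0,0]},{"delta_pos":[0,0,-0.8],"dr":[0,0,0]},{"delta_pos":[0,0,0],"dr":[0,0,0]},{"delta_pos":[0,0,0],"dr":[0,0,0]},{"delta_pos":[0,0,0],"dr":[0,0,0]}]' 0.09 20
python3 - <<'E'
from h import *
save("wrist","w1.png")
for d in mark_of("wrist","mould_bar")[:2]: print(np.round(d["conf"],2),d["location"],np.round(pix2w("wrist",d["location"],.025),3))
E
```

```text
t: 4.75
eef_pos: [0.4761, 0.1846, 0.133]
ee_rot: [-3.14, 0.001, -1.776]
force: [-0.4, 0.8, -0.1]
width: 0.0401
gripper_force: 0.0
0.71 [317.9, 206.1] [0.476 0.187 0.025]
```

View pics/w1.png

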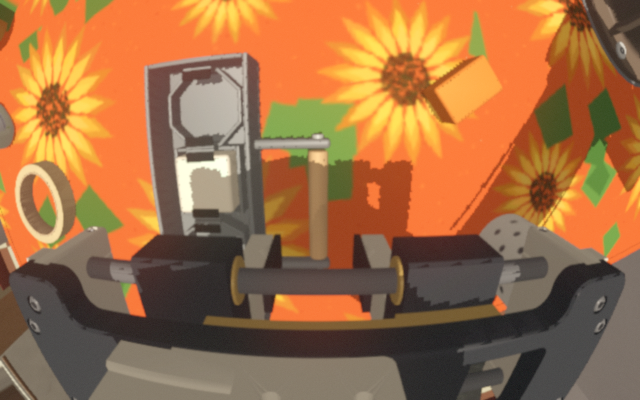

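The bar (318, 145–262) is centred between the jaws and parallel to the pads. I'll go down 108 mm and close with 45 N.

```bash
python3 -m handwheel '[{"delta_pos":[0,0,-0.7],"dr":[0,0,0]},{"delta_pos":[0,0,-0.7],"dr":[0,0,0]},{"delta_pos":[0,0,-0.7],"dr":[0,0,0]},{"delta_pos":[0,0,-0.7],"dr":[0,0,0]},{"delta_pos":[0,0,-0.5],"dr":[0,0,0]},{"delta_pos":[0,0,-0.25],"dr":[0,0,0]},{"delta_pos":[0,0,0],"dr":[0,0,0]},{"delta_pos":[0,0,0],"dr":[0,0,0]}]'
python3 -m handwheel '[{"delta_pos":[0,0,0],"dr":[0,0,0]},{"delta_pos":[0,0,0],"dr":[0,0,0]},{"delta_pos":[0,0,0],"dr":[0,0,0]},{"delta_pos":[0,0,0],"dr":[0,0,0]},{"delta_pos":[0,0,0],"dr":[0,0,0]}]' 1 45
```

```text
t: 5.65
eef_pos: [0.4758, 0.1846, 0.0259]
ee_rot: [-3.141, 0.001, -1.775]
force: [0.3, -0.8, -0.2]
width: 0.0401
gripper_force: 0.0
t: 6.15
eef_pos: [0.4754, 0.1843, 0.0254]
ee_rot: [-3.141, 0.0, -1.775]
force: [-1.7, -0.6, 2.9]
width: 0.0146
gripper_force: 45.0
```

```bash
python3 -m handwheel '[{"delta_pos":[0,0,0.3],"dr":[0,0,0]},{"delta_pos":[0,0,0.45],"dr":[0,0,0]},{"delta_pos":[0,0,0.45],"dr":[0,0,0]},{"delta_pos":[0,0,0.45],"dr":[0,0,0]},{"delta_pos":[0,0,0.45],"dr":[0,0,0]},{"delta_pos":[0,0,0.45],"dr":[0,0,0]},{"delta_pos":[0,0,0.45],"dr":[0,0,0]},{"delta_pos":[0,0,0.45],"dr":[0,0,0]},{"delta_pos":[0,0,0.45],"dr":[0,0,0]},{"delta_pos":[0,0,0.3],"dr":[0,0,0]}]'
python3 -m handwheel '[{"delta_pos":[0,0,0.3],"dr":[0,0,0]},{"delta_pos":[0,0,0],"dr":[0,0,0]},{"delta_pos":[0,0,0],"dr":[0,0,0]},{"delta_pos":[0,0,0],"dr":[0,0,0]},{"delta_pos":[0,0,0],"dr":[0,0,0]},{"delta_pos":[0,0,0],"dr":[0,0,0]}]'
python3 - <<'E'
from h import *
save("scene","s1.png",(180,100,440,300),3)
E
```

```text
t: 7.15
eef_pos: [0.4743, 0.1836, 0.1515]
ee_rot: [3.14, -0.001, -1.776]
force: [-0.7, -0.0, -7.0]
width: 0.0147
gripper_force: 45.0
t: 7.75
eef_pos: [0.4751, 0.184, 0.1596]
ee_rot: [3.141, -0.001, -1.776]
force: [0.6, -0.5, -5.7]
width: 0.0147
gripper_force: 45.0
```

View pics/s1.png

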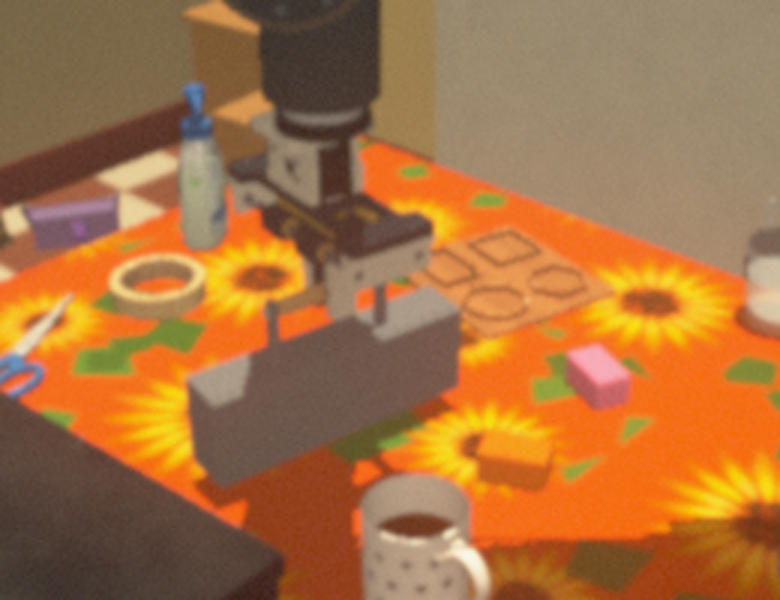

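The mould hangs vertically with its underside towards the robot. I'll stand the edge on the table, then push over along the mould's x (0.979, -0.203).

```bash
python3 -m handwheel '[{"delta_pos":[0,0,-0.3],"dr":[0,0,0]},{"delta_pos":[0,0,-0.3],"dr":[0,0,0]},{"delta_pos":[0,0,-0.2],"dr":[0,0,0]},{"delta_pos":[0,0,0],"dr":[0,0,0]},{"delta_pos":[0,0,0],"dr":[0,0,0]}]'
python3 -m handwheel '[{"delta_pos":[0.352,-0.073,0.038],"dr":[0,0,0]},{"delta_pos":[0.352,-0.073,0.038],"dr":[0,0,0]},{"delta_pos":[0.354,-0.073,-0.02],"dr":[0,0,0]},{"delta_pos":[0.354,-0.073,-0.02],"dr":[0,0,0]},{"delta_pos":[0.346,-0.072,-0.077],"dr":[0,0,0]},{"delta_pos":[0.346,-0.072,-0.077],"dr":[0,0,0]},{"delta_pos":[0.331,-0.069,-0.13],"dr":[0,0,0]},{"delta_pos":[0.331,-0.069,-0.13],"dr":[0,0,0]}]'
python3 -m handwheel '[{"delta_pos":[0.308,-0.064,-0.183],"dr":[0,0,0]},{"delta_pos":[0.308,-0.064,-0.183],"dr":[0,0,0]},{"delta_pos":[0.276,-0.057,-0.23],"dr":[0,0,0]},{"delta_pos":[0.276,-0.057,-0.23],"dr":[0,0,0]}]'
python3 - <<'E'
from h import *
save("scene","s2.png",(180,100,440,300),3)
E
```

```text
t: 8.3
eef_pos: [0.4757, 0.1837, 0.1364]
ee_rot: [-3.141, -0.001, -1.775]
force: [0.3, -3.9, 3.4]
width: 0.0149
gripper_force: 45.0
t: 9.1
eef_pos: [0.5597, 0.1668, 0.1246]
ee_rot: [-3.141, 0.0, -1.776]
force: [0.2, -3.2, 1.3]
width: 0.0145
gripper_force: 45.0
t: 9.5
eef_pos: [0.5946, 0.1597, 0.0995]
ee_rot: [-3.141, 0.001, -1.776]
force: [2.0, -3.2, 1.5]
width: 0.0147
gripper_force: 45.0
```

View pics/s2.png

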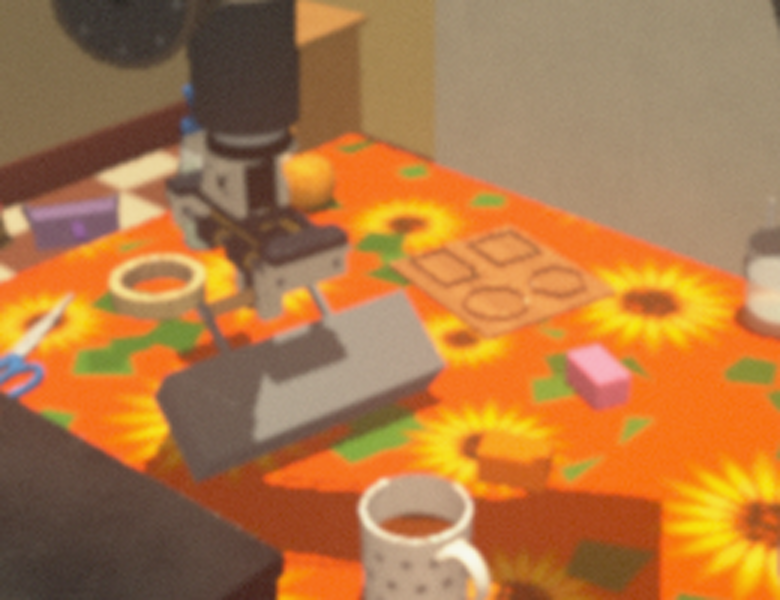

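Tilting as planned. I'll continue down to the half-raised pose, then slap.

```bash
python3 -m handwheel '[{"delta_pos":[0.235,-0.049,-0.268],"dr":[0,0,0]},{"delta_pos":[0.235,-0.049,-0.268],"dr":[0,0,0]},{"delta_pos":[0.191,-0.04,-0.302],"dr":[0,0,0]},{"delta_pos":[0.191,-0.04,-0.302],"dr":[0,0,0]},{"delta_pos":[0,0,0],"dr":[0,0,0]}]'
python3 -m handwheel '[{"delta_pos":[0.33,-0.068,-1.0],"dr":[0,0,0]},{"delta_pos":[0.137,-0.028,-0.36],"dr":[0,0,0]},{"delta_pos":[0,0,0],"dr":[0,0,0]}]'
```

```text
t: 10.05
eef_pos: [0.6184, 0.154, 0.0633]
ee_rot: [3.139, -0.001, -1.776]
force: [1.7, 1.1, -0.3]
width: 0.015
gripper_force: 45.0
t: 10.35
eef_pos: [0.6316, 0.151, 0.0231]
ee_rot: [3.138, -0.002, -1.776]
force: [-3.4, 2.0, 3.0]
width: 0.0148
gripper_force: 45.0
```

```bash
python3 -m handwheel '[{"delta_pos":[-0.137,0.028,0.4],"dr":[0,0,0]},{"delta_pos":[-0.33,0.068,0.96],"dr":[0,0,0]},{"delta_pos":[0,0,0],"dr":[0,0,0]},{"delta_pos":[0.33,-0.068,-1.0],"dr":[0,0,0]},{"delta_pos":[0.137,-0.028,-0.36],"dr":[0,0,0]}]'
python3 -m handwheel '[{"delta_pos":[0,0,0],"dr":[0,0,0]},{"delta_pos":[-0.137,0.028,0.4],"dr":[0,0,0]},{"delta_pos":[-0.33,0.068,0.96],"dr":[0,0,0]},{"delta_pos":[0,0,0],"dr":[0,0,0]},{"delta_pos":[0.33,-0.068,-1.0],"dr":[0,0,0]}]'
python3 -m handwheel '[{"delta_pos":[0.137,-0.028,-0.36],"dr":[0,0,0]},{"delta_pos":[0,0,0],"dr":[0,0,0]},{"delta_pos":[0,0,0],"dr":[0,0,0]}]'
```

```text
t: 10.85
eef_pos: [0.6327, 0.1516, 0.025]
ee_rot: [-3.141, 0.001, -1.776]
force: [-1.6, 1.2, -0.9]
width: 0.0157
gripper_force: 4.5
t: 11.35
eef_pos: [0.6315, 0.1542, 0.0423]
ee_rot: [-3.133, 0.006, -1.773]
force: [4.7, 0.1, 0.2]
width: 0.0147
gripper_force: 45.0
t: 11.65
eef_pos: [0.6324, 0.1514, 0.0253]
ee_rot: [3.141, -0.0, -1.776]
force: [0.7, 0.4, -1.4]
width: 0.0147
gripper_force: 45.0
```

The grip slackened briefly and has recovered. More knocks.

```bash
python3 -m handwheel '[{"delta_pos":[-0.137,0.028,0.4],"dr":[0,0,0]},{"delta_pos":[-0.33,0.068,0.96],"dr":[0,0,0]},{"delta_pos":[0,0,0],"dr":[0,0,0]},{"delta_pos":[0,0,0],"dr":[0,0,0]},{"delta_pos":[0.33,-0.068,-1.0],"dr":[0,0,0]},{"delta_pos":[0.137,-0.028,-0.36],"dr":[0,0,0]},{"delta_pos":[0,0,0],"dr":[0,0,0]},{"delta_pos":[0,0,0],"dr":[0,0,0]}]'
python3 -m handwheel '[{"delta_pos":[-0.137,0.028,0.4],"dr":[0,0,0]},{"delta_pos":[-0.33,0.068,0.96],"dr":[0,0,0]},{"delta_pos":[0,0,0],"dr":[0,0,0]},{"delta_pos":[0,0,0],"dr":[0,0,0]},{"delta_pos":[0.33,-0.068,-1.0],"dr":[0,0,0]},{"delta_pos":[0.137,-0.028,-0.36],"dr":[0,0,0]},{"delta_pos":[0,0,0],"dr":[0,0,0]},{"delta_pos":[0,0,0],"dr":[0,0,0]}]'
python3 -m handwheel '[{"delta_pos":[-0.137,0.028,0.4],"dr":[0,0,0]},{"delta_pos":[-0.33,0.068,0.96],"dr":[0,0,0]},{"delta_pos":[0,0,0],"dr":[0,0,0]},{"delta_pos":[0,0,0],"dr":[0,0,0]},{"delta_pos":[0.33,-0.068,-1.0],"dr":[0,0,0]},{"delta_pos":[0.137,-0.028,-0.36],"dr":[0,0,0]},{"delta_pos":[0,0,0],"dr":[0,0,0]},{"delta_pos":[0,0,0],"dr":[0,0,0]}]'
python3 -m handwheel '[{"delta_pos":[-0.137,0.028,0.4],"dr":[0,0,0]},{"delta_pos":[-0.33,0.068,0.96],"dr":[0,0,0]},{"delta_pos":[0,0,0],"dr":[0,0,0]},{"delta_pos":[0,0,0],"dr":[0,0,0]},{"delta_pos":[0.33,-0.068,-1.0],"dr":[0,0,0]},{"delta_pos":[0.137,-0.028,-0.36],"dr":[0,0,0]},{"delta_pos":[0,0,0],"dr":[0,0,0]},{"delta_pos":[0,0,0],"dr":[0,0,0]}]'
```

```text
t: 12.45
eef_pos: [0.632, 0.1513, 0.0246]
ee_rot: [3.14, -0.001, -1.776]
force: [-0.7, 0.3, -1.7]
width: 0.0149
gripper_force: 45.0
t: 13.25
eef_pos: [0.632, 0.1512, 0.0246]
ee_rot: [3.14, -0.001, -1.776]
force: [-0.8, 0.1, -1.9]
width: 0.0147
gripper_force: 45.0
t: 14.05
eef_pos: [0.632, 0.1512, 0.0246]
ee_rot: [3.14, -0.001, -1.776]
force: [-1.3, 0.8, -1.9]
width: 0.0148
gripper_force: 45.0
t: 14.85
eef_pos: [0.6317, 0.1511, 0.0245]
ee_rot: [3.139, -0.002, -1.776]
force: [-1.5, 0.6, -1.7]
width: 0.0145
gripper_force: 45.0
```

```bash
python3 -m handwheel '[{"delta_pos":[-0.091,0.019,0.352],"dr":[0,0,0]},{"delta_pos":[-0.091,0.019,0.352],"dr":[0,0,0]},{"delta_pos":[-0.142,0.029,0.327],"dr":[0,0,0]},{"delta_pos":[-0.142,0.029,0.327],"dr":[0,0,0]},{"delta_pos":[-0.191,0.04,0.302],"dr":[0,0,0]},{"delta_pos":[-0.191,0.04,0.302],"dr":[0,0,0]},{"delta_pos":[-0.235,0.049,0.268],"dr":[0,0,0]},{"delta_pos":[-0.235,0.049,0.268],"dr":[0,0,0]}]'
python3 -m handwheel '[{"delta_pos":[-0.276,0.057,0.23],"dr":[0,0,0]},{"delta_pos":[-0.276,0.057,0.23],"dr":[0,0,0]},{"delta_pos":[-0.308,0.064,0.183],"dr":[0,0,0]},{"delta_pos":[-0.308,0.064,0.183],"dr":[0,0,0]},{"delta_pos":[0,0,0],"dr":[0,0,0]}]'
python3 - <<'E'
from h import *
save("wrist","w3.png",)
im=grab_frame("top")[130:250,200:360]
a=cv2.imread("pics/w3.png");b=cv2.resize(im,None,fx=2.5,fy=2.5)[:,:,::-1]
a=cv2.resize(a,None,fx=.625,fy=.625)
cv2.imwrite("pics/m3.png",np.vstack([a,b]))
E
```

```text
t: 15.65
eef_pos: [0.5928, 0.1598, 0.1008]
ee_rot: [-3.141, 0.0, -1.776]
force: [-0.4, 0.1, -2.9]
width: 0.0146
gripper_force: 45.0
t: 16.15
eef_pos: [0.557, 0.1673, 0.1254]
ee_rot: [3.142, 0.001, -1.775]
force: [-0.6, -0.2, -1.1]
width: 0.0146
gripper_force: 45.0
```

View pics/m3.png

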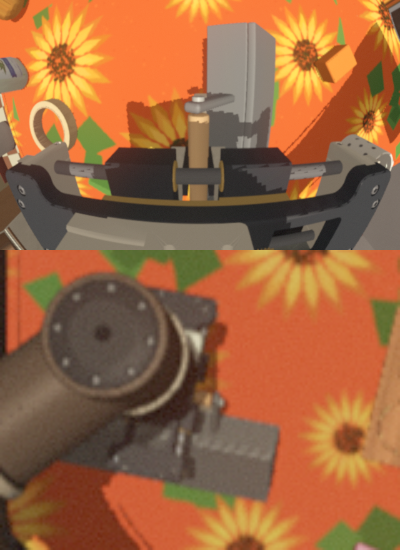

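The view shows the mould's underside and nothing visible beyond the bar yet. Continue to upright.

```bash
python3 -m handwheel '[{"delta_pos":[-0.331,0.069,0.13],"dr":[0,0,0]},{"delta_pos":[-0.331,0.069,0.13],"dr":[0,0,0]},{"delta_pos":[-0.346,0.072,0.077],"dr":[0,0,0]},{"delta_pos":[-0.346,0.072,0.077],"dr":[0,0,0]},{"delta_pos":[-0.354,0.073,0.02],"dr":[0,0,0]},{"delta_pos":[-0.354,0.073,0.02],"dr":[0,0,0]},{"delta_pos":[-0.352,0.073,-0.038],"dr":[0,0,0]},{"delta_pos":[-0.352,0.073,-0.038],"dr":[0,0,0]},{"delta_pos":[0,0,0],"dr":[0,0,0]}]'
python3 - <<'E'
from h import *
save("wrist","w4.png",)
im=grab_frame("top")[120:240,200:360]
a=cv2.imread("pics/w4.png")[0:260];b=cv2.resize(im,None,fx=3,fy=3)[:,:,::-1]
o=np.zeros((260+360,640,3),np.uint8);o[:260]=a;o[260:,:480]=b
cv2.imwrite("pics/m4.png",o[:600])
E
```

```text
t: 17.15
eef_pos: [0.4746, 0.1842, 0.1369]
ee_rot: [-3.14, 0.0, -1.774]
force: [0.9, -2.7, 2.9]
width: 0.0145
gripper_force: 45.0
```

View pics/m4.png

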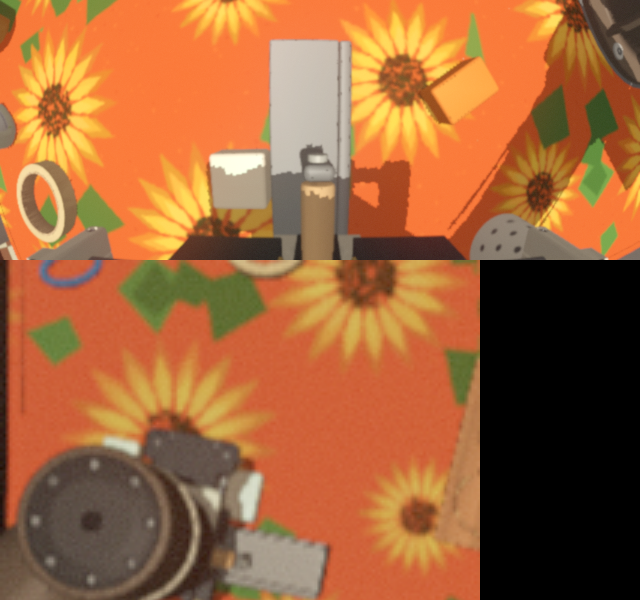

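Both soaps lie flat on the table: the square at wrist px (238,180) and the oblong at the left in the top view. The mould is empty and upright. I'll lift it a little, shift it 60 mm back from the soaps, and set it down.

```bash
python3 -m handwheel '[{"delta_pos":[0,0,0.25],"dr":[0,0,0]},{"delta_pos":[0,0,0.25],"dr":[0,0,0]},{"delta_pos":[-0.392,0.082,0],"dr":[0,0,0]},{"delta_pos":[-0.392,0.082,0],"dr":[0,0,0]},{"delta_pos":[-0.392,0.082,0],"dr":[0,0,0]},{"delta_pos":[-0.392,0.082,0],"dr":[0,0,0]},{"delta_pos":[-0.392,0.082,0],"dr":[0,0,0]},{"delta_pos":[0,0,0],"dr":[0,0,0]},{"delta_pos":[0,0,0],"dr":[0,0,0]},{"delta_pos":[0,0,0],"dr":[0,0,0]}]'
python3 -m handwheel '[{"delta_pos":[0,0,0],"dr":[0,0,0]},{"delta_pos":[0,0,0],"dr":[0,0,0]},{"delta_pos":[0,0,-0.2],"dr":[0,0,0]},{"delta_pos":[0,0,-0.2],"dr":[0,0,0]},{"delta_pos":[0,0,-0.12],"dr":[0,0,0]},{"delta_pos":[0,0,0],"dr":[0,0,0]},{"delta_pos":[0,0,0],"dr":[0,0,0]}]'
```

```text
t: 18.25
eef_pos: [0.4167, 0.1967, 0.1512]
ee_rot: [-3.141, 0.0, -1.775]
force: [1.5, 0.3, -4.6]
width: 0.0149
gripper_force: 45.0
t: 18.95
eef_pos: [0.4168, 0.1961, 0.1356]
ee_rot: [-3.141, -0.001, -1.776]
force: [0.5, -3.4, 2.9]
width: 0.0148
gripper_force: 45.0
```

```bash
python3 -m handwheel '[{"delta_pos":[0,0,0],"dr":[0,0,0]},{"delta_pos":[0,0,0],"dr":[0,0,0]},{"delta_pos":[0,0,0],"dr":[0,0,0]},{"delta_pos":[0,0,0.2],"dr":[0,0,0]},{"delta_pos":[0,0,0.5],"dr":[0,0,0]},{"delta_pos":[0,0,0.9],"dr":[0,0,0]},{"delta_pos":[0,0,0.9],"dr":[0,0,0]},{"delta_pos":[0,0,0.9],"dr":[0,0,0]},{"delta_pos":[0,0,0.9],"dr":[0,0,0]},{"delta_pos":[0,0,0],"dr":[0,0,0]}]' 0.09 20
python3 -m handwheel '[{"delta_pos":[0.9,-0.4,0],"dr":[0,0,0]},{"delta_pos":[0.9,-0.4,0],"dr":[0,0,0]},{"delta_pos":[0.9,-0.4,0],"dr":[0,0,0]},{"delta_pos":[0.9,-0.4,0],"dr":[0,0,0]},{"delta_pos":[0.9,-0.6,0],"dr":[0,0,0]},{"delta_pos":[0.5,-0.6,0],"dr":[0,0,0]},{"delta_pos":[0,-0.6,0],"dr":[0,0,0]},{"delta_pos":[0,0,0],"dr":[0,0,0]},{"delta_pos":[0,0,0],"dr":[0,0,0]}]' -1
python3 - <<'E'
from h import *
np.set_printoptions(precision=4,suppress=True)
save("wrist","w5.png");grab_frame("top")
for cam in ("wrist","top"):
  for n,z in dict(soap_square=.016,soap_oblong=.016,mould_bar=.136,nest_round=.005,nest_square=.005,nest_hex=.005,nest_oblong=.005).items():
    for d in mark_of(cam,n)[:3]: print(cam,n,np.round(d["conf"],2),np.round(d["location"],1),np.round(pix2w(cam,d["location"],z),3))
E
```

```text
t: 19.95
eef_pos: [0.418, 0.1977, 0.2687]
ee_rot: [-3.137, 0.006, -1.775]
force: [0.3, 0.3, -0.1]
width: 0.0402
gripper_force: 0.0
t: 20.85
eef_pos: [0.5658, 0.0941, 0.2644]
ee_rot: [3.141, 0.0, -1.777]
force: [-0.1, 0.1, 0.6]
width: 0.0878
gripper_force: 0.0
wrist soap_square 0.65 [346.3 208.9] [0.539 0.154 0.016]
wrist soap_oblong 0.9 [483.4 152. ] [0.334 0.113 0.016]
wrist soap_oblong 0.67 [450.5  47.4] [ 0.361 -0.034  0.016]
wrist soap_oblong 0.61 [345.7 282.7] [0.559 0.266 0.016]
wrist nest_round 0.56 [321.   22.8] [ 0.523 -0.091  0.005]
wrist nest_oblong 0.95 [245.3  21.8] [ 0.617 -0.117  0.005]
top soap_square 0.45 [277.  196.5] [0.541 0.156 0.016]
top soap_square 0.45 [263.6 230.7] [0.441 0.195 0.016]
top soap_oblong 0.86 [292.3 268.2] [0.331 0.111 0.016]
top soap_oblong 0.62 [346.8 257.6] [ 0.36  -0.048  0.016]
top soap_oblong 0.52 [264.4 232.3] [0.436 0.193 0.016]
top mould_bar 0.83 [256.1 236.8] [0.423 0.2   0.136]
top nest_round 0.62 [363.4 204.7] [ 0.515 -0.099  0.005]
top nest_square 0.89 [397.8 177. ] [ 0.596 -0.203  0.005]
top nest_hex 0.91 [387.4 205.5] [ 0.512 -0.17   0.005]
top nest_hex 0.52 [379.1 189.6] [ 0.559 -0.147  0.005]
top nest_oblong 0.93 [368.6 174.2] [ 0.606 -0.116  0.005]
```

View pics/w5.png

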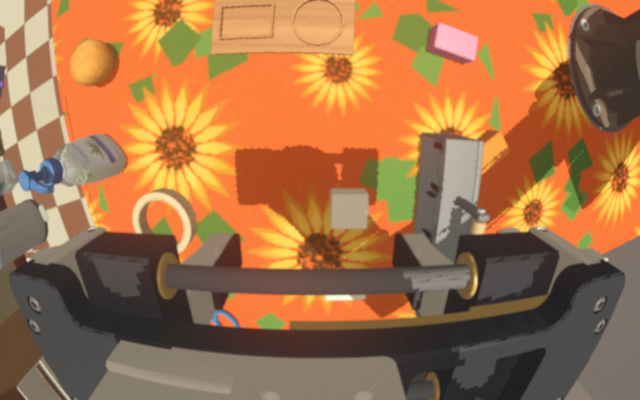

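The view shows the mould upright at (450,200), the square soap at (349,208), the oblong mostly hidden at (345,295), and the rack at the top. Now I'll turn the gripper 90° so it closes along the mould's y, and stop 80 mm short of the soaps on the robot's side. The camera sits on tool +x, and the two soaps fit in one view.

```bash
python3 -m handwheel '[{"delta_pos":[-0.4,0.6,0.2],"dr":[0,0,8.5]},{"delta_pos":[-0.4,0.6,0],"dr":[0,0,8.5]},{"delta_pos":[-0.4,0.6,0],"dr":[0,0,8.5]},{"delta_pos":[-0.4,0.6,0],"dr":[0,0,8.5]},{"delta_pos":[-0.4,0.6,0],"dr":[0,0,8.5]},{"delta_pos":[-0.4,0.4,0],"dr":[0,0,8.5]},{"delta_pos":[-0.4,0,0],"dr":[0,0,8.5]},{"delta_pos":[0,0,0],"dr":[0,0,8.5]},{"delta_pos":[0,0,0],"dr":[0,0,8.5]},{"delta_pos":[0,0,0],"dr":[0,0,8.5]}]'
python3 -m handwheel '[{"delta_pos":[0,0,0],"dr":[0,0,5]},{"delta_pos":[0,0,0],"dr":[0,0,0]},{"delta_pos":[0,0,0],"dr":[0,0,0]}]'
python3 - <<'E'
from h import *
np.set_printoptions(precision=4,suppress=True)
save("wrist","w6.png");grab_frame("top")
for n,z in dict(soap_square=.016,soap_oblong=.016).items():
    for d in mark_of("wrist",n)[:3]: print(n,np.round(d["conf"],2),np.round(d["location"],1),np.round(pix2w("wrist",d["location"],z),3))
print(get_state()["q"],w2pix("wrist",(.54,.155,.016)),w2pix("wrist",(.561,.268,.016)))
E
```

```text
t: 22.65
eef_pos: [0.4824, 0.1966, 0.2705]
ee_rot: [-3.141, -0.0, -0.286]
force: [-0.1, 0.6, -0.0]
width: 0.0877
gripper_force: 0.0
t: 22.95
eef_pos: [0.4825, 0.1964, 0.2704]
ee_rot: [-3.142, -0.0, -0.208]
force: [0.4, -0.0, 0.1]
width: 0.0878
gripper_force: 0.0
soap_square 0.56 [340.7 123.1] [0.535 0.154 0.016]
soap_square 0.45 [547.2  59.6] [ 0.589 -0.185  0.016]
soap_oblong 0.95 [249.2 119.1] [0.565 0.267 0.016]
soap_oblong 0.81 [485.1 221. ] [ 0.358 -0.037  0.016]
soap_oblong 0.55 [395.3 258.6] [0.331 0.111 0.016]
[ 0.7637  0.0874 -0.285   0.     -1.1985  0.6009] [339.5574 119.4081] [249.2886 122.502 ]
```

View pics/w6.png

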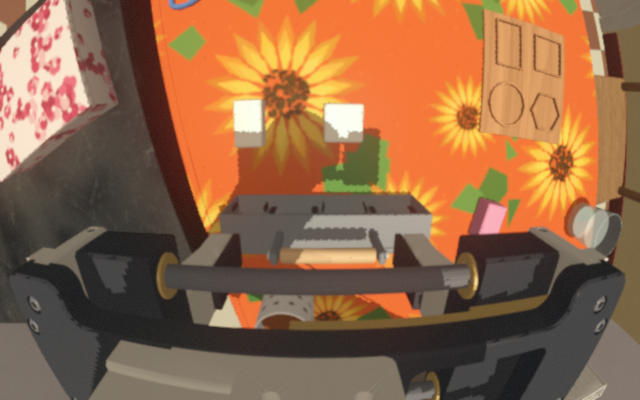

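The wrist view shows the oblong at (249,123), the square at (344,123), the mould standing at (325,220) and the rack upright at (522,75). I'll segment the cream blobs for centre and angle.

```bash
cat >> h.py <<'E'
def blob(file,box,z,cam="wrist",lo=170):
    im=cv2.imread("pics/"+file);x0,y0,x1,y1=box
    hsv=cv2.cvtColor(im,cv2.COLOR_BGR2HSV)
    m=((hsv[...,1]<70)&(hsv[...,2]>lo)).astype(np.uint8)[y0:y1,x0:x1]
    n,l,st,c=cv2.connectedComponentsWithStats(m);k=1+np.argmax(st[1:,4])
    ct=cv2.findContours((l==k).astype(np.uint8),cv2.RETR_EXTERNAL,cv2.CHAIN_APPROX_NONE)[0][0][:,0]+[x0,y0]
    w=np.array([pix2w(cam,p,z)[:2] for p in ct.astype(float)],np.float32)
    r=cv2.minAreaRect(w*1000);return ct.min(0),ct.max(0),r
E
python3 - <<'E'
from h import *
for b in [(225,90,280,160),(310,95,380,160)]:
    for lo in (150,190): print(blob("w6.png",b,.032,lo=lo))
E
```

```text
(array([234, 100]), array([262, 145]), ((561.32666015625, 266.1976013183594), (35.571502685546875, 56.11457443237305), 76.72057342529297))
(array([234, 100]), array([261, 133]), ((568.7440795898438, 265.0490417480469), (34.334747314453125, 41.10731506347656), 76.57643127441406))
(array([324, 104]), array([362, 141]), ((536.1646118164062, 152.5141143798828), (46.280792236328125, 45.48867416381836), 79.1567611694336))
(array([324, 104]), array([362, 138]), ((538.0007934570312, 152.16188049316406), (46.21294403076172, 41.74937438964844), 79.1567611694336))
```

```bash
python3 -m handwheel '[{"delta_pos":[0.91,-0.72,0],"dr":[0,0,0]},{"delta_pos":[0.91,-0.73,0],"dr":[0,0,0]},{"delta_pos":[0,0,-1],"dr":[0,0,0]},{"delta_pos":[0,0,-1],"dr":[0,0,0]},{"delta_pos":[0,0,-1],"dr":[0,0,0]},{"delta_pos":[0,0,-1],"dr":[0,0,0]},{"delta_pos":[0,0,-1],"dr":[0,0,0]},{"delta_pos":[0,0,-1],"dr":[0,0,0]},{"delta_pos":[0,0,-1],"dr":[0,0,0]},{"delta_pos":[0,0,-0.5],"dr":[0,0,0]}]'
python3 -m handwheel '[{"delta_pos":[0,0,-0.37],"dr":[0,0,0]},{"delta_pos":[0,0,0],"dr":[0,0,0]}]'
python3 -m handwheel '[{"delta_pos":[0,0,0],"dr":[0,0,0]},{"delta_pos":[0,0,0],"dr":[0,0,0]},{"delta_pos":[0,0,0],"dr":[0,0,0]},{"delta_pos":[0,0,0],"dr":[0,0,0]},{"delta_pos":[0,0,0],"dr":[0,0,0]}]' 1 25
python3 - <<'E'
from h import *
save("wrist","w7.png")
E
```

```text
t: 24.15
eef_pos: [0.5359, 0.1522, 0.0428]
ee_rot: [3.139, 0.002, -0.206]
force: [0.1, -0.4, 0.4]
width: 0.0879
gripper_force: 0.0
t: 24.35
eef_pos: [0.5365, 0.1525, 0.033]
ee_rot: [3.14, 0.002, -0.205]
force: [1.0, -0.6, -0.1]
width: 0.0877
gripper_force: 0.0
t: 24.85
eef_pos: [0.5373, 0.1531, 0.0348]
ee_rot: [-3.141, -0.001, -0.205]
force: [0.1, -0.9, -0.8]
width: 0.0529
gripper_force: 0.0
```

View pics/w7.png

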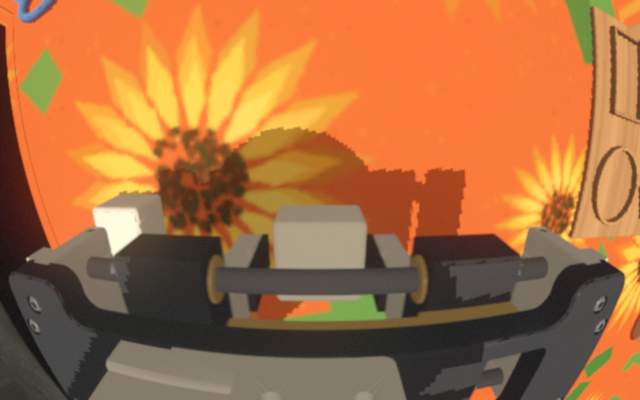

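The square soap is between the fingers (275–365, 207–300). Finish closing, lift and go to the tray.

```bash
python3 -m handwheel '[{"delta_pos":[0,0,0],"dr":[0,0,0]},{"delta_pos":[0,0,0],"dr":[0,0,0]},{"delta_pos":[0,0,0.3],"dr":[0,0,0]},{"delta_pos":[0,0,0.9],"dr":[0,0,0]},{"delta_pos":[0,0,0.9],"dr":[0,0,0]},{"delta_pos":[0,0,0.9],"dr":[0,0,0]},{"delta_pos":[0,0,0.9],"dr":[0,0,0]},{"delta_pos":[0,0,0.9],"dr":[0,0,0]},{"delta_pos":[0,0,0.9],"dr":[0,0,0]},{"delta_pos":[0,0,0.2],"dr":[0,0,0]}]'
python3 -m handwheel '[{"delta_pos":[-0.2,-0.9,0],"dr":[0,0,0]},{"delta_pos":[-0.2,-1,0],"dr":[0,0,0]},{"delta_pos":[-0.2,-1,0],"dr":[0,0,0]},{"delta_pos":[-0.2,-1,0],"dr":[0,0,0]},{"delta_pos":[-0.2,-1,0],"dr":[0,0,0]},{"delta_pos":[-0.2,-1,0],"dr":[0,0,0]},{"delta_pos":[-0.2,-1,0],"dr":[0,0,0]},{"delta_pos":[-0.2,-1,0],"dr":[0,0,0]},{"delta_pos":[-0.2,-1,0],"dr":[0,0,0]},{"delta_pos":[-0.2,-1,0],"dr":[0,0,0]}]'
python3 -m handwheel '[{"delta_pos":[-0.2,-0.8,0],"dr":[0,0,0]},{"delta_pos":[0,0,0],"dr":[0,0,0]},{"delta_pos":[0,0,0],"dr":[0,0,0]},{"delta_pos":[0,0,0],"dr":[0,0,0]}]'
cat > fit.py <<'E'
from h import *
from scipy.optimize import least_squares
np.set_printoptions(precision=4,suppress=True)
N=dict(nest_round=(-46,40),nest_square=(46,-40),nest_hex=(-46,-40),nest_oblong=(46,40))
def nests(cam):
    grab_frame(cam);P=[]
    for n,v in N.items():
        d=mark_of(cam,n)
        for k in d[:2]:
            p=pix2w(cam,k["location"],.005)[:2];print(cam,n,round(k["conf"],2),np.round(k["location"],1),p)
            if k["conf"]>.5 and k is d[0]: P.append((np.array(v)/1000,p,k["conf"]))
    return P
def fit(P):
    f=lambda q:np.concatenate([(q[:2]+np.array([[np.cos(q[2]),-np.sin(q[2])],[np.sin(q[2]),np.cos(q[2])]])@a-b) for a,b,c in P])
    r=least_squares(f,[.56,-.15,-.25],loss="soft_l1",f_scale=.003);q=r.x
    print("rack",q[:2],np.degrees(q[2]),"res",f(q)*1000)
    for n,v in N.items(): print(n,q[:2]+np.array([[np.cos(q[2]),-np.sin(q[2])],[np.sin(q[2]),np.cos(q[2])]])@np.array(v)/1000)
    return q
E
python3 - <<'E'
from fit import *
save("wrist","w8.png")
s=get_state();print(s['eef_pos'],s['width'])
a=nests("wrist");fit(a);b=nests("top");fit(b)
E
```

```text
t: 25.9
eef_pos: [0.5384, 0.1536, 0.2152]
ee_rot: [-3.138, -0.004, -0.204]
force: [0.5, 0.5, -0.4]
width: 0.0477
gripper_force: 25.0
t: 26.9
eef_pos: [0.4763, -0.1451, 0.2112]
ee_rot: [-3.141, 0.0, -0.205]
force: [0.3, -0.2, -1.4]
width: 0.0477
gripper_force: 25.0
t: 27.3
eef_pos: [0.4711, -0.1676, 0.2112]
ee_rot: [-3.141, 0.0, -0.205]
force: [-0.1, 0.7, 0.3]
width: 0.0477
gripper_force: 25.0
[ 0.4712 -0.1674  0.2113] 0.04776605008806513
wrist nest_round 0.94 [245.1 149.2] [ 0.5208 -0.0943]
wrist nest_square 0.73 [322.   68.5] [ 0.5907 -0.198 ]
wrist nest_hex 0.57 [316.1 144. ] [ 0.5092 -0.1746]
rack [ 0.5572 -0.1466] -14.090976436156453 res [ 1.6132 -2.2223  1.4214  1.4464 -6.2595  0.4892]
nest_round [ 0.5224 -0.0966]
nest_square [ 0.5921 -0.1966]
nest_hex [ 0.5029 -0.1742]
nest_oblong [ 0.6116 -0.119 ]
top nest_square 0.56 [395.5 178.5] [ 0.5919 -0.1957]
top nest_oblong 0.57 [369.4 170.6] [ 0.6165 -0.1189]
rack [ 0.5604 -0.1433] -17.752450039992723 res [ 0.1011  0.3173 -0.1011 -0.3173]
nest_round [ 0.5288 -0.0912]
nest_square [ 0.592  -0.1954]
nest_hex [ 0.5044 -0.1674]
nest_oblong [ 0.6164 -0.1192]
```

View pics/w8.png

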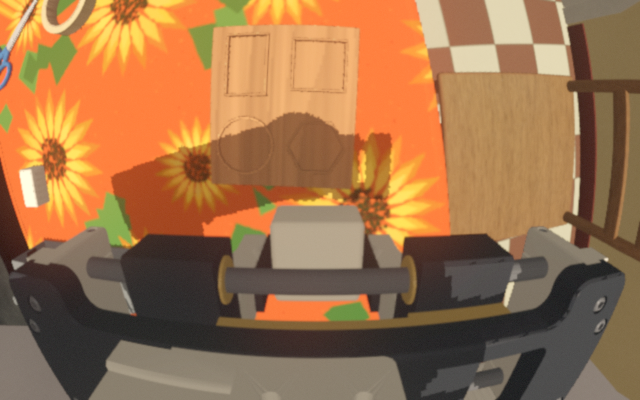

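The square soap is held. The tray outline runs (214,27)–(358,29)–(357,188)–(211,184); the square nest is at (320,66) and the oblong nest at (249,66). I'll refine by segmenting the board.

```bash
cat >> fit.py <<'E'
def tray(file,box,z=.005,cam="wrist",smax=175):
    im=cv2.imread("pics/"+file);x0,y0,x1,y1=box
    h=cv2.cvtColor(cv2.GaussianBlur(im,(3,3),0),cv2.COLOR_BGR2HSV)
    m=((h[...,1]<smax)&(h[...,0]<22)&(h[...,2]>40)).astype(np.uint8);k=np.zeros_like(m);k[y0:y1,x0:x1]=1;m*=k
    m=cv2.morphologyEx(cv2.morphologyEx(m,cv2.MORPH_CLOSE,np.ones((9,9))),cv2.MORPH_OPEN,np.ones((25,25)))
    ct=max(cv2.findContours(m,cv2.RETR_EXTERNAL,cv2.CHAIN_APPROX_NONE)[0],key=cv2.contourArea)[:,0].astype(float)
    w=np.array([pix2w(cam,p,z)[:2] for p in ct],np.float32)
    r=cv2.minAreaRect(w*1000);print("px",ct.min(0),ct.max(0),"rect",r);return r
E
python3 - <<'E'
from fit import *
for s in (160,180,200): tray("w8.png",(195,10,380,205),smax=s)
im=cv2.imread("pics/w8.png");h=cv2.cvtColor(im,cv2.COLOR_BGR2HSV)
print(h[60,235],h[60,205],h[170,235],h[170,200],h[100,380])
for p in [(214,27),(358,29),(357,188),(211,184)]: print(pix2w("wrist",p,.005)[:2])
for p in [(319.5,66),(249,66)]: print(pix2w("wrist",p,.010)[:2])
E
```

```text
px [211.  25.] [358. 187.] rect ((560.4655151367188, -146.33181762695312), (165.0772247314453, 185.39903259277344), 76.17504119873047)
px [209.  24.] [365. 204.] rect ((549.4253540039062, -152.29579162597656), (184.8598175048828, 205.94410705566406), 75.90587615966797)
px [195.  10.] [379. 204.] rect ((558.8673706054688, -148.7427978515625), (222.43919372558594, 227.41433715820312), 77.88603973388672)
[ 15 131 243] [ 35 140 149] [ 13 153 142] [  9 196 121] [ 10 192 255]
[ 0.6699 -0.0898]
[ 0.6284 -0.2471]
[ 0.4497 -0.2112]
[ 0.4901 -0.0431]
[ 0.5931 -0.1964]
[ 0.6111 -0.1215]
```

Run:
```python
from fit import *
s=get_state();p=s["eef_pos"];y=s["ee_rot"][2];u=np.array([np.cos(y),np.sin(y),0])
for o in (.022,.024,.026): print(o,w2pix("wrist",p+u*o+[0,0,-.0348]),w2pix("wrist",p+u*o+[0,0,-.0028]))
im=cv2.imread("pics/w8.png").astype(int);print(im[198:250,318].sum(1))
```

```text
0.022 [316.3696 204.6963] [316.2559 224.4277]
0.024 [316.3684 201.4451] [316.2537 220.6118]
0.026 [316.3672 198.1728] [316.2516 216.7602]
[404 507 549 559 561 564 558 511 438 410 409 408 409 409 409 408 408 410
 405 415 415 416 416 435 446 471 482 484 487 487 489 492 491 489 491 491
 494 493 491 490 492 495 494 491 489 492 491 497 495 494 490 491]
```

Tray: centre (0.5605, -0.1463), yaw -13.8°. The rectangle measures 165×185, which matches. Square nest ≈ (0.595, -0.196). Move above it.

```bash
python3 -m handwheel '[{"delta_pos":[0.83,-0.19,0],"dr":[0,0,-0.7]},{"delta_pos":[0.83,-0.19,0],"dr":[0,0,-0.7]},{"delta_pos":[0.83,-0.19,0],"dr":[0,0,-0.7]},{"delta_pos":[0.83,-0.2,-0.5],"dr":[0,0,0]},{"delta_pos":[0.84,-0.2,-0.9],"dr":[0,0,0]},{"delta_pos":[0,0,-1],"dr":[0,0,0]},{"delta_pos":[0,0,-1],"dr":[0,0,0]},{"delta_pos":[0,0,-1],"dr":[0,0,0]},{"delta_pos":[0,0,-0.6],"dr":[0,0,0]},{"delta_pos":[0,0,0],"dr":[0,0,0]}]'
python3 -m handwheel '[{"delta_pos":[0,0,-0.3],"dr":[0,0,0]},{"delta_pos":[0,0,0],"dr":[0,0,0]},{"delta_pos":[0,0,0],"dr":[0,0,0]}]'
python3 - <<'E'
from fit import *
save("wrist","w9.png")
print(get_state()["eef_pos"])
try: tray("w9.png",(60,0,600,260),smax=160)
except Exception as e: print(e)
E
```

```text
t: 28.85
eef_pos: [0.5938, -0.197, 0.0581]
ee_rot: [3.141, 0.006, -0.242]
force: [-0.9, -1.1, -0.4]
width: 0.0476
gripper_force: 25.0
t: 29.15
eef_pos: [0.5964, -0.1972, 0.0532]
ee_rot: [-3.141, -0.001, -0.241]
force: [-0.8, 0.9, -0.6]
width: 0.048
gripper_force: 25.0
[ 0.5965 -0.1972  0.0534]
px [141. 162.] [390. 259.] rect ((618.1829223632812, -160.18946838378906), (182.13064575195312, 72.51504516601562), 77.63131713867188)
```

View pics/w9.png

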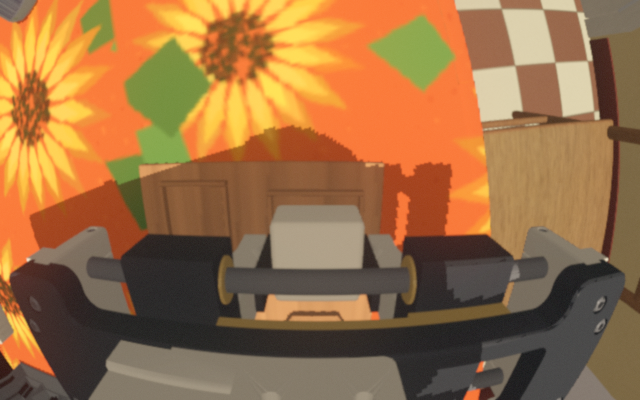

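The view shows the soap (272–362, bottom edge row 207) centred laterally in the nest's far rim (268–364, row 192); the tray's far edge is at row 163. I'll check the fore-aft fit.

Run:
```python
from fit import *
s=get_state();p=s["eef_pos"];y=s["ee_rot"][2];u=np.array([np.cos(y),np.sin(y),0]);v=np.array([-np.sin(y),np.cos(y),0])
im=cv2.imread("pics/w9.png").astype(int);print(im[155:212,300].sum(1));print(im[200,255:280].sum(1),im[200,350:375].sum(1))
f=lambda px,z:((pix2w("wrist",px,z)-p)@u*1000,(pix2w("wrist",px,z)-p)@v*1000)
for r in (162,163.5): print("tray edge",r,f((300,r),.005))
for r in (189,190,191,192,193,194,195): print(r,f((300,r),.012))
print(f((268,200),.012),f((364,200),.012),f((272,208),p[2]-.0348),f((362,208),p[2]-.0348))
```

```text
[265 263 270 268 264 268 275 286 296 301 302 299 300 301 300 295 295 297
 303 301 301 296 301 299 298 294 303 305 298 299 295 301 295 278 257 240
 250 269 283 281 276 285 294 297 290 299 290 295 297 311 361 377 386 391
 390 392 386]
[298 294 294 295 289 290 290 286 283 277 276 271 271 278 282 275 247 243
 252 270 274 280 281 273 283] [286 292 287 284 284 282 283 270 251 242 267 281 285 285 285 297 308 308
 297 307 302 304 300 303 293]
tray edge 162 (np.float64(45.18425806570513), np.float64(10.097987265207315))
tray edge 163.5 (np.float64(44.2491100893706), np.float64(10.108428194468962))
189 (np.float64(29.8932699109107), np.float64(9.917143426252698))
190 (np.float64(29.270208939585224), np.float64(9.926006137022402))
191 (np.float64(28.64608361387912), np.float64(9.934954664322312))
192 (np.float64(28.020878138501455), np.float64(9.943989417887487))
193 (np.float64(27.394576618253357), np.float64(9.95311081307041))
194 (np.float64(26.76716305630126), np.float64(9.962319270897197))
195 (np.float64(26.138621352430317), np.float64(9.971615218124533))
(np.float64(22.967107912615994), np.float64(29.710633209537153)) (np.float64(22.982932606810014), np.float64(-29.11280365032212)) (np.float64(19.96227989662321), np.float64(26.433807765428075)) (np.float64(19.976470037881803), np.float64(-27.08327866056958))
```

```bash
python3 -m handwheel '[{"delta_pos":[0.027,0.024,0],"dr":[0,0,0]},{"delta_pos":[0,0,-0.15],"dr":[0,0,0]},{"delta_pos":[0,0,-0.15],"dr":[0,0,0]},{"delta_pos":[0,0,-0.13],"dr":[0,0,0]},{"delta_pos":[0,0,0],"dr":[0,0,0]},{"delta_pos":[0,0,0],"dr":[0,0,0]}]'
```

```text
t: 29.8
eef_pos: [0.5967, -0.1964, 0.0394]
ee_rot: [3.141, 0.0, -0.241]
force: [-0.9, -0.0, 1.4]
width: 0.0479
gripper_force: 25.0
```

Seated depth reached with almost no force. Release, rise, and check the soap from the wrist camera by blob.

```bash
python3 -m handwheel '[{"delta_pos":[0,0,0],"dr":[0,0,0]},{"delta_pos":[0,0,0],"dr":[0,0,0]},{"delta_pos":[0,0,0],"dr":[0,0,0]},{"delta_pos":[0,0,0.3],"dr":[0,0,0]},{"delta_pos":[0,0,0.8],"dr":[0,0,0]},{"delta_pos":[0,0,1],"dr":[0,0,0]},{"delta_pos":[0,0,1],"dr":[0,0,0]},{"delta_pos":[0,0,1],"dr":[0,0,0]},{"delta_pos":[0,0,1],"dr":[0,0,0]}]' -0.5 20
python3 -m handwheel '[{"delta_pos":[-0.8,0.8,0],"dr":[0,0,0]},{"delta_pos":[-0.8,0.8,0],"dr":[0,0,0]},{"delta_pos":[-0.8,0.6,0],"dr":[0,0,0]},{"delta_pos":[-0.8,0.6,0],"dr":[0,0,0]},{"delta_pos":[0,0,0],"dr":[0,0,0]},{"delta_pos":[0,0,0],"dr":[0,0,0]}]' -1
python3 - <<'E'
from fit import *
save("wrist","w10.png")
s=get_state();print(s["eef_pos"])
c=w2pix("wrist",(.595,-.196,.037));print(c);c=c.astype(int)
for lo in (110,150,190):print(blob("w10.png",(c[0]-45,max(0,c[1]-45),c[0]+45,c[1]+50),.037,lo=lo))
tray("w10.png",(150,0,480,235),smax=160)
E
```

```text
t: 30.7
eef_pos: [0.5965, -0.1965, 0.1945]
ee_rot: [-3.142, -0.001, -0.241]
force: [0.7, 0.0, 0.6]
width: 0.0656
gripper_force: 0.0
t: 31.3
eef_pos: [0.5009, -0.1121, 0.1936]
ee_rot: [-3.141, -0.002, -0.24]
force: [1.0, 0.1, -0.5]
width: 0.0876
gripper_force: 0.0
[ 0.5013 -0.1124  0.1933]
[378.8603  76.1592]
(array([352,  51]), array([402, 100]), ((595.9092407226562, -195.0243682861328), (48.77376937866211, 47.49735641479492), 75.88627624511719))
(array([353,  51]), array([402, 100]), ((595.868408203125, -195.28732299804688), (47.78677749633789, 47.5955810546875), 76.51782989501953))
(array([354,  51]), array([402, 100]), ((595.7587280273438, -195.74627685546875), (46.83728790283203, 47.59675216674805), 76.52562713623047))
px [257.  35.] [410. 204.] rect ((561.4599609375, -146.67335510253906), (164.824951171875, 184.259765625), 76.1812744140625)
```

The square sits at (0.596, -0.195), against a nest at (0.5965, -0.1965), and it appears full size at seated height, so it is good. Before fetching the oblong, I'll check the clearance from the gripper body to the dark counter on the left.

```bash
python3 - <<'E'
from fit import *
im=cv2.imread("pics/t0.png").astype(int)
for r in (150,181,200):print(im[r,186:212].sum(1))
for r,c in [(181,203),(150,203),(200,203),(181,195)]: print(pix2w("top",(c,r),0)[:2],pix2w("top",(c,r),.15)[:2])
E
cat > /dev/null
python3 - <<'E'
import sys;sys.path.insert(0,'.')
E
```

```text
[181 181 168 153 168 177 170 181 168 124 104  84 127 115  88  96 202 317
 363 360 354 322 343 354 352 356]
[175 178 176 164 173 162 172 167 185 159 100 111  87  87 132  89 209 339
 352 339 358 345 354 347 351 361]
[168 164 156 156 173 157 144 158 153 163 143 119 109 106 102 143 251 341
 354 360 349 352 355 335 363 337]
[0.592  0.3798] [0.5739 0.3412]
[0.6862 0.3807] [0.6584 0.342 ]
[0.5348 0.3793] [0.5225 0.3407]
[0.5923 0.404 ] [0.5741 0.3629]
```

Counter face at y≈0.38, and the body's far corner would be at y≈0.37. That is tight but clear. I'll grip high (TCP z 0.036) with a part opening.

```bash
python3 -m handwheel '[{"delta_pos":[0.155,0.973,0],"dr":[0,0,0]},{"delta_pos":[0.155,0.973,0],"dr":[0,0,0]},{"delta_pos":[0.155,0.973,0],"dr":[0,0,0]},{"delta_pos":[0.155,0.973,0],"dr":[0,0,0]},{"delta_pos":[0.155,0.973,0],"dr":[0,0,0]},{"delta_pos":[0.155,0.973,0],"dr":[0,0,0]},{"delta_pos":[0.155,0.973,0],"dr":[0,0,0]},{"delta_pos":[0.155,0.973,0],"dr":[0,0,0]},{"delta_pos":[0.155,0.973,0],"dr":[0,0,0]},{"delta_pos":[0,0,0],"dr":[0,0,0]}]' -0.4
python3 - <<'E'
from fit import *
save("wrist","w11.png")
s=get_state();print(s["eef_pos"])
c=w2pix("wrist",(.5615,.267,.032));print(c);c=c.astype(int)
for lo in (100,150):print(blob("w11.png",(c[0]-45,max(0,c[1]-45),c[0]+45,c[1]+50),.032,lo=lo))
E
```

```text
t: 32.35
eef_pos: [0.5442, 0.153, 0.192]
ee_rot: [3.141, -0.0, -0.24]
force: [-0.3, -0.8, -0.9]
width: 0.0616
gripper_force: 0.0
[0.5436 0.1516 0.1918]
[205.7259 197.5108]
(array([191, 169]), array([230, 223]), ((560.8013916015625, 261.41680908203125), (40.2943229675293, 58.84511947631836), 78.60347747802734))
(array([191, 169]), array([227, 223]), ((561.2369995117188, 263.5780944824219), (35.88488006591797, 58.84511947631836), 78.60347747802734))
```

```bash
python3 -m handwheel '[{"delta_pos":[0.15,0.95,0],"dr":[0,0,0.5]},{"delta_pos":[0.15,0.95,0],"dr":[0,0,0.5]},{"delta_pos":[0.14,0.94,0],"dr":[0,0,0]},{"delta_pos":[0.14,0.94,0],"dr":[0,0,0]},{"delta_pos":[0,0,-1],"dr":[0,0,0]},{"delta_pos":[0,0,-1],"dr":[0,0,0]},{"delta_pos":[0,0,-1],"dr":[0,0,0]},{"delta_pos":[0,0,0],"dr":[0,0,0]},{"delta_pos":[0,0,0],"dr":[0,0,0]}]'
python3 -m handwheel '[{"delta_pos":[0,0,-0.6],"dr":[0,0,0]},{"delta_pos":[0,0,-0.5],"dr":[0,0,0]},{"delta_pos":[0,0,-0.5],"dr":[0,0,0]},{"delta_pos":[0,0,-0.5],"dr":[0,0,0]},{"delta_pos":[0,0,0],"dr":[0,0,0]},{"delta_pos":[0,0,0],"dr":[0,0,0]}]'
python3 -m handwheel '[{"delta_pos":[0,0,0],"dr":[0,0,0]},{"delta_pos":[0,0,0],"dr":[0,0,0]},{"delta_pos":[0,0,0],"dr":[0,0,0]},{"delta_pos":[0,0,0],"dr":[0,0,0]},{"delta_pos":[0,0,0],"dr":[0,0,0]},{"delta_pos":[0,0,0],"dr":[0,0,0]}]' 1 25
```

```text
t: 33.3
eef_pos: [0.5606, 0.263, 0.1025]
ee_rot: [3.14, 0.0, -0.225]
force: [0.3, -0.3, 0.8]
width: 0.0614
gripper_force: 0.0
t: 33.9
eef_pos: [0.561, 0.2641, 0.0411]
ee_rot: [-3.14, -0.001, -0.224]
force: [-0.5, -0.2, -1.2]
width: 0.0614
gripper_force: 0.0
t: 34.5
eef_pos: [0.5603, 0.264, 0.04]
ee_rot: [-3.141, -0.001, -0.224]
force: [-0.3, 0.7, 6.3]
width: 0.0357
gripper_force: 25.0
```

```bash
python3 -m handwheel '[{"delta_pos":[0,0,0],"dr":[0,0,0]}]'
python3 -m handwheel '[{"delta_pos":[0,0,0.2],"dr":[0,0,0]},{"delta_pos":[0,0,0.6],"dr":[0,0,0]},{"delta_pos":[0,0,0.9],"dr":[0,0,0]},{"delta_pos":[0,0,1],"dr":[0,0,0]},{"delta_pos":[0,0,1],"dr":[0,0,0]},{"delta_pos":[0,0,1],"dr":[0,0,0]},{"delta_pos":[0,0,1],"dr":[0,0,0]},{"delta_pos":[0,0,0],"dr":[0,0,0]}]'
python3 - <<'E'
from fit import *
s=get_state();p=s["eef_pos"];y=s["ee_rot"][2];u=np.array([np.cos(y),np.sin(y),0]);v=np.array([-np.sin(y),np.cos(y),0])
save("wrist","w12.png");im=cv2.imread("pics/w12.png").astype(int)
print(p,y,s["width"])
for o in (.028,.030,.032): print(o,w2pix("wrist",p+u*o+[0,0,-.040]),w2pix("wrist",p+u*o+[0,0,-.008]))
print(im[175:235,318].sum(1))
E
```

```text
t: 34.6
eef_pos: [0.5603, 0.264, 0.04]
ee_rot: [-3.141, -0.001, -0.224]
force: [-1.1, 1.1, 5.7]
width: 0.0356
gripper_force: 25.0
t: 35.4
eef_pos: [0.5616, 0.2646, 0.2153]
ee_rot: [-3.137, -0.005, -0.224]
force: [-0.9, -0.5, -0.9]
width: 0.0358
gripper_force: 25.0
[0.5616 0.2646 0.2153] -0.22353686538091466 0.035781417466340254
0.028 [315.4495 192.2754] [314.9463 209.3208]
0.03 [315.4442 188.9978] [314.9373 205.4431]
0.032 [315.439  185.7021] [314.9284 201.5345]
[330 332 331 342 333 338 335 342 335 337 331 334 327 316 316 310 322 346
 360 361 367 365 362 365 360 366 365 368 369 372 381 390 416 432 435 436
 444 443 442 440 442 442 439 441 442 442 443 443 445 440 443 444 444 439
 445 442 441 447 441 445]
```

```bash
python3 -m handwheel '[{"delta_pos":[-0.1,-0.98,0],"dr":[0,0,0]},{"delta_pos":[-0.1,-0.98,0],"dr":[0,0,0]},{"delta_pos":[-0.1,-0.98,0],"dr":[0,0,0]},{"delta_pos":[-0.1,-0.98,0],"dr":[0,0,0]},{"delta_pos":[-0.1,-0.98,0],"dr":[0,0,0]},{"delta_pos":[-0.1,-0.98,0],"dr":[0,0,0]},{"delta_pos":[-0.1,-0.98,0],"dr":[0,0,0]},{"delta_pos":[-0.3,-0.98,0],"dr":[0,0,0]},{"delta_pos":[-0.5,-0.98,0],"dr":[0,0,0]},{"delta_pos":[-0.5,-0.98,0],"dr":[0,0,0]}]'
python3 -m handwheel '[{"delta_pos":[-0.5,-0.98,0],"dr":[0,0,0]},{"delta_pos":[-0.5,-0.98,0],"dr":[0,0,0]},{"delta_pos":[0,-0.98,0],"dr":[0,0,-1]},{"delta_pos":[0,0,0],"dr":[0,0,0]},{"delta_pos":[0,0,0],"dr":[0,0,0]}]'
python3 - <<'E'
from fit import *
save("wrist","w13.png")
s=get_state();print(s["eef_pos"],s["ee_rot"][2],s["width"])
for sm in (150,160,170):
  r=tray("w13.png",(150,0,480,205),smax=sm)
c=w2pix("wrist",(.596,-.196,.037)).astype(int);print(c)
print(blob("w13.png",(c[0]-45,max(0,c[1]-45),c[0]+45,c[1]+50),.037,lo=150))
fit(nests("wrist"))
E
```

```text
t: 36.45
eef_pos: [0.4984, -0.0316, 0.2091]
ee_rot: [3.141, 0.002, -0.224]
force: [0.2, 0.2, -0.4]
width: 0.0356
gripper_force: 25.0
t: 36.95
eef_pos: [0.4691, -0.119, 0.2095]
ee_rot: [3.141, 0.002, -0.243]
force: [0.4, 0.6, -1.0]
width: 0.0358
gripper_force: 25.0
[ 0.4694 -0.1185  0.2096] -0.24233837204364383 0.035498805793883884
px [246.  14.] [393. 174.] rect ((561.8547973632812, -145.00621032714844), (163.4334259033203, 183.79736328125), 76.4082260131836)
px [246.  13.] [394. 175.] rect ((561.22998046875, -145.1384735107422), (164.76951599121094, 184.63558959960938), 76.1573257446289)
px [246.  13.] [394. 176.] rect ((560.8768920898438, -145.45318603515625), (166.555908203125, 186.02218627929688), 75.87836456298828)
[361  47]
(array([337,  25]), array([384,  72]), ((595.0473022460938, -194.6926727294922), (47.369144439697266, 48.763816833496094), 75.93334197998047))
wrist nest_round 0.85 [286.5 136.7] [ 0.5234 -0.0967]
wrist nest_hex 0.65 [357.2 134.4] [ 0.5076 -0.1735]
wrist nest_oblong 0.92 [280.3  53. ] [ 0.6167 -0.1129]
rack [ 0.5615 -0.1437] -11.250736719009732 res [ 0.8746  1.1416  1.0374 -0.4982 -2.2896 -0.5864]
nest_round [ 0.5242 -0.0955]
nest_square [ 0.5989 -0.1919]
nest_hex [ 0.5086 -0.174 ]
nest_oblong [ 0.6145 -0.1135]
```

The tray is unmoved: (0.561, -0.1453), -13.8°. Oblong nest ≈ (0.615, -0.1176). Move above it.

```bash
python3 -m handwheel '[{"delta_pos":[0.9,0.02,0],"dr":[0,0,0]},{"delta_pos":[1,0,0],"dr":[0,0,0]},{"delta_pos":[1,0,0],"dr":[0,0,0]},{"delta_pos":[1,0,-0.4],"dr":[0,0,0]},{"delta_pos":[0.99,0,-0.9],"dr":[0,0,0]},{"delta_pos":[0,0,-1],"dr":[0,0,0]},{"delta_pos":[0,0,-1],"dr":[0,0,0]},{"delta_pos":[0,0,-1],"dr":[0,0,0]},{"delta_pos":[0,0,-0.69],"dr":[0,0,0]},{"delta_pos":[0,0,0],"dr":[0,0,0]}]'
python3 -m handwheel '[{"delta_pos":[0,0,0],"dr":[0,0,0]},{"delta_pos":[0,0,0],"dr":[0,0,0]}]'
python3 - <<'E'
from fit import *
save("wrist","w14.png")
s=get_state();p=s["eef_pos"];y=s["ee_rot"][2];u=np.array([np.cos(y),np.sin(y),0]);v=np.array([-np.sin(y),np.cos(y),0])
print(p,y)
im=cv2.imread("pics/w14.png");cv2.imwrite("pics/w14c.png",cv2.resize(im[130:270,220:420],None,fx=4,fy=4,interpolation=cv2.INTER_CUBIC))
for o in (.033,.036): print("rim",o,w2pix("wrist",p+u*o+[0,0,.012-p[2]]))
print("tray edge",w2pix("wrist",p+u*.047+[0,0,.005-p[2]]))
for l in (.021,.024,-.021,-.024): print("lat",l,w2pix("wrist",p+u*.033+v*l+[0,0,.012-p[2]]))
for o in (.028,.030): print("soap",o,w2pix("wrist",p+u*o+[0,0,-.040]),w2pix("wrist",p+u*o+v*.018+[0,0,-.040]),w2pix("wrist",p+u*o-v*.018+[0,0,-.040]))
E
```

```text
t: 38.25
eef_pos: [0.6144, -0.1174, 0.0572]
ee_rot: [3.14, 0.006, -0.241]
force: [0.7, -0.1, -0.4]
width: 0.0356
gripper_force: 25.0
t: 38.45
eef_pos: [0.6178, -0.1176, 0.0623]
ee_rot: [-3.141, -0.002, -0.241]
force: [-0.1, -0.0, -0.3]
width: 0.0357
gripper_force: 25.0
[ 0.6178 -0.1176  0.0624] -0.24099929063098724
rim 0.033 [316.4748 180.6806]
rim 0.036 [316.4741 176.0093]
tray edge [316.4955 156.9398]
lat 0.021 [283.1456 180.7398]
lat 0.024 [278.4303 180.7594]
lat -0.021 [349.819  180.7605]
lat -0.024 [354.5389 180.7831]
soap 0.028 [316.4395 192.7122] [286.5023 192.7195] [346.3894 192.742 ]
soap 0.03 [316.4388 189.4832] [286.4162 189.5014] [346.4742 189.5228]
```

View pics/w14c.png

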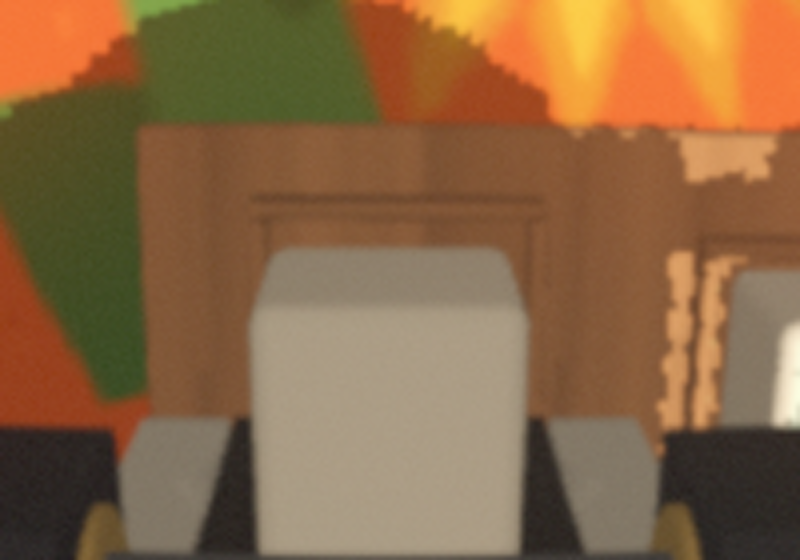

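The crop shows the nest's rim (outer far edge at crop row 197, columns 252–545) about 1.3 mm to the right of the soap and 0.7 mm nearer. Correct for that and lower.

```bash
python3 -m handwheel '[{"delta_pos":[-0.033,-0.036,0],"dr":[0,0,0]},{"delta_pos":[0,0,-0.2],"dr":[0,0,0]},{"delta_pos":[0,0,-0.15],"dr":[0,0,0]},{"delta_pos":[0,0,-0.13],"dr":[0,0,0]},{"delta_pos":[0,0,-0.1],"dr":[0,0,0]},{"delta_pos":[0,0,0],"dr":[0,0,0]},{"delta_pos":[0,0,0],"dr":[0,0,0]}]'
```

```text
t: 39.2
eef_pos: [0.6155, -0.119, 0.0448]
ee_rot: [3.141, -0.0, -0.241]
force: [-6.1, 1.6, 15.9]
width: 0.0355
gripper_force: 25.0
```

```bash
python3 -m handwheel '[{"delta_pos":[0,0,0.05],"dr":[0,0,0]},{"delta_pos":[0,0,0],"dr":[0,0,0]}]'
python3 - <<'E'
from fit import *
save("wrist","w15.png")
s=get_state();p=s["eef_pos"];y=s["ee_rot"][2];u=np.array([np.cos(y),np.sin(y),0]);v=np.array([-np.sin(y),np.cos(y),0])
print(p,y,s["force"],s["moment"])
im=cv2.imread("pics/w15.png").astype(int);a=cv2.imread("pics/w12.png").astype(int)
print(im[170:225,318].sum(1)); print(im[195,275:365].sum(1))
for o in (.028,.030): print("soap",o,w2pix("wrist",p+u*o+[0,0,-.040]),w2pix("wrist",p+u*o+[0,0,-.008]))
for l in (.018,.024,-.018,-.024): print("rim",l,w2pix("wrist",p+u*.036+v*l+[0,0,.012-p[2]]))
E
```

```text
t: 39.4
eef_pos: [0.6158, -0.119, 0.0448]
ee_rot: [-3.142, -0.0, -0.241]
force: [-1.1, 2.2, 6.4]
width: 0.0358
gripper_force: 25.0
[ 0.6158 -0.119   0.0449] -0.24139063054249976 [-0.41    1.1889  3.9992] [ 0.2224  0.5541 -0.001 ]
[288 289 284 286 291 289 289 292 289 288 288 278 239 227 249 258 271 260
 258 270 291 318 348 372 379 377 378 379 380 385 381 383 382 383 383 393
 407 428 445 453 455 454 460 459 462 464 462 462 459 463 458 459 459 459
 461]
[249 256 268 270 260 245 241 267 272 274 277 295 330 361 370 375 376 376
 377 381 382 379 377 375 376 377 375 377 378 378 382 379 378 378 380 378
 377 376 374 376 376 378 380 377 384 376 384 381 380 377 381 378 377 378
 379 383 381 380 383 379 378 382 382 378 377 379 383 382 383 374 369 349
 302 278 271 268 252 240 257 273 283 281 271 273 270 274 273 268 270 268]
soap 0.028 [316.4466 192.6136] [316.3509 209.5658]
soap 0.03 [316.4459 189.3851] [316.3494 205.7581]
rim 0.018 [284.9616 182.4489]
rim 0.024 [274.5875 182.4905]
rim -0.018 [347.8982 182.4577]
rim -0.024 [358.28   182.5023]
```

The soap's edges in the image show no slip in the grip. At TCP z 0.0448 it rests on the board, with even gaps to the rim. Release and rise.

```bash
python3 -m handwheel '[{"delta_pos":[0,0,0.05],"dr":[0,0,0]},{"delta_pos":[0,0,0],"dr":[0,0,0]},{"delta_pos":[0,0,0],"dr":[0,0,0]},{"delta_pos":[0,0,0.3],"dr":[0,0,0]},{"delta_pos":[0,0,0.8],"dr":[0,0,0]},{"delta_pos":[0,0,1],"dr":[0,0,0]},{"delta_pos":[0,0,1],"dr":[0,0,0]},{"delta_pos":[0,0,1],"dr":[0,0,0]},{"delta_pos":[0,0,1],"dr":[0,0,0]}]' -0.18 20
python3 -m handwheel '[{"delta_pos":[-1,0,0],"dr":[0,0,0]},{"delta_pos":[-1,0,0],"dr":[0,0,0]},{"delta_pos":[-1,0,0],"dr":[0,0,0]},{"delta_pos":[-1,0,0],"dr":[0,0,0]},{"delta_pos":[0,0,0],"dr":[0,0,0]},{"delta_pos":[0,0,0],"dr":[0,0,0]}]'
python3 - <<'E'
from fit import *
save("wrist","w16.png");save("top","t16.png");save("scene","s16.png")
print(get_state()["eef_pos"])
q=np.radians(-13.8)
for n,xy,z in (("sq",(.5958,-.1954),.037),("ob",(.615,-.1176),.037)):
  c=w2pix("wrist",(*xy,z)).astype(int)
  for lo in (120,150): print(n,c,blob("w16.png",(c[0]-45,max(0,c[1]-45),c[0]+45,c[1]+50),z,lo=lo))
tray("w16.png",(150,0,480,215),smax=160)
for n,z in (("mould",0),("mould_bar",.136),("mug_tea",0),("glass_water",0),("tape_roll",0)):
  for d in mark_of("top",n)[:2]: print(n,round(d["conf"],2),np.round(d["location"]),pix2w("top",d["location"],z))
E
```

```text
t: 40.35
eef_pos: [0.6155, -0.119, 0.2013]
ee_rot: [-3.141, -0.001, -0.242]
force: [0.5, -0.3, -0.7]
width: 0.0518
gripper_force: 0.0
t: 40.95
eef_pos: [0.4957, -0.119, 0.2005]
ee_rot: [-3.141, -0.002, -0.241]
force: [0.8, 1.1, 0.3]
width: 0.052
gripper_force: 0.0
[ 0.4965 -0.1189  0.1996]
sq [369  72] (array([344,  48]), array([393,  97]), ((595.8707275390625, -195.07254028320312), (48.09349822998047, 47.47518539428711), 76.04430389404297))
sq [369  72] (array([344,  48]), array([393,  97]), ((595.8707275390625, -195.07254028320312), (48.09349822998047, 47.47518539428711), 76.04430389404297))
ob [285  71] (array([269,  42]), array([305, 101]), ((615.1748657226562, -118.87141418457031), (34.785884857177734, 59.051307678222656), 75.96305084228516))
ob [285  71] (array([269,  42]), array([305, 101]), ((615.1748657226562, -118.87141418457031), (34.785884857177734, 59.051307678222656), 75.96305084228516))
px [251.  34.] [401. 198.] rect ((561.76171875, -145.80142211914062), (163.9821014404297, 181.73724365234375), 76.48892211914062)
mould 0.91 [257. 244.] [0.4021 0.2161 0.    ]
mould 0.42 [256. 237.] [0.4225 0.2194 0.    ]
mould_bar 0.97 [257. 239.] [0.4167 0.1974 0.136 ]
mug_tea 0.62 [234. 288.] [0.2742 0.2864 0.    ]
glass_water 0.66 [422. 275.] [ 0.3068 -0.2668  0.    ]
glass_water 0.44 [289. 114.] [0.7941 0.1211 0.    ]
tape_roll 0.88 [289. 111.] [0.8008 0.1195 0.    ]
```

Both soaps read at their nest positions with the right size for seated height. The mould is upright with its bar at (0.417, 0.197, 0.136), and the bystanders haven't moved.

```bash
python3 -c "
from station import *
print(job_done())"
```

```text
the job is handed in; nothing more can be done
None
```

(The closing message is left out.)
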